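# Tip a shim into the tray's pick-up corner and lay it on the press support

## Task

Lift the hinged tray by its rear handle until the loose steel shim slides out from under the clear cover and down into the pick-up corner at the hinged end, then lower the tray fully onto its rest. Pick the shim out of the corner and lay it flat and centred on top of the round-headed press support, leaving the tools and clutter on the bench where they are.

Things in the scene. Friction and masses are not known exactly. Their poses are not given: they have to be found in the camera images.
- shim: Plain bare-steel disc without a hole, 56 mm in diameter, 5 mm thick, about 90 g; origin at its centre, z is the disc's axis. It lies loose on the tray floor, at first under the clear cover. In the pick-up corner it is grasped from above across its diameter along the tray_base x axis, one finger in each cut-out, the tips reaching below the floor.
- tray_base: Fixed dark steel frame of the tipping tray, 235 x 180 mm; origin on the bench (z = 0) in its middle. x points from the hinged end (nearest the robot) to the handle end, z up. All offsets given here are in this frame with the tray down: grey-painted metal tray x -0.104..0.090, y +-0.072, floor 4 mm thick, its top at z 0.024; walls 10 mm above the floor, 14 mm under the cover.
- tray (a joint): Tilt of the tray in rad: 0 = lying on its rest, grows as the handle end is lifted, stops at 0.9. Nearly free hinge: the tray falls back if let go; at the handle it takes about 3 N to lift. The shim slides fully into the corner when the tray is tipped to about 0.65 rad and held there for a second; with the tray lowered again it stays in the corner.
- tray_handle (a point): Middle of the round steel handle bar at the rear end of the tray: 10 mm diameter, 90 mm free length, parallel to the hinge; free below. With the tray down it is at x 0.138, z 0.036 in the tray_base frame, 39 mm behind the tray's rear wall. It swings on an arc of 227 mm radius about the hinge line.
- tray_corner (a point): Point fixed to the tray where the shim's centre lies when it rests in the pick-up corner, against two 10 mm high guide bars that run at 45 degrees (inner faces from x -0.082, y +-0.018 to x -0.032, y +-0.068). Tray down: x -0.0604, y 0, z 0.0265. Finger cut-outs through the floor, y +-0.017: in front for x below -0.085, behind for x -0.040..0.004; free down to the bench.
- round_support_top (a point): Middle of the flat top of the fixed press support with the ROUND head: steel, head 46 mm in diameter and 12 mm thick, its top 50 mm above the bench, on a 26 mm column with a round 64 mm foot. The shim shall lie here.
- square_support_top (a point): Middle of the flat top of the other fixed press support, with a SQUARE head 42 x 42 mm; same height of 50 mm. Not to be used.
- mug: White tea mug, 95 mm high, standing on the bench; a bystander.
- wedge: Hardwood wedge 30 x 100 x 20 mm on the bench; a bystander.
- spanner_17: Steel combination spanner, 211 mm long, 9 mm high, lying on the bench near the robot; a bystander.
- offcut: Short finger-jointed timber offcut 45 x 122 x 26 mm lying on the bench; a bystander.
- hinge_mid (a point): Middle of the tray's fixed hinge line, which is parallel to the frame's y axis: x -0.088, z 0.016 in the tray_base frame.
- cover_edge (a point): Middle of the front upper edge of the clear plastic cover fixed on the rear part of the tray: x 0.008, z 0.040 in the tray_base frame with the tray down. The cover runs from there to the rear wall (x 0.090), 14 mm clear above the floor: the shim passes under it, fingers do not.
There are look-alikes about, which are no part of the job. Leave any blue or green look-alike of the part that bears round_support_top alone.

How it is judged:
By the outcome, as a careful person would: the job done as asked, in the order asked, and still so for the second after the job is handed in, with the robot touching nothing.
It also fails if it takes over 58 s, if anything falls off the work surface, if the arm or the gripper's body presses on something with over 40 N, if the wrist force passes 120 N, or if a joint passes its speed limit or range.

## Robot

A 7-joint arm with a two-finger parallel gripper is mounted at the origin on a cart in front of the work surface, level with it; the furniture and walls round the work are solid. World frame = base frame: x ahead of the robot, y to its left, z up, the work surface at z = 0. Lengths are in m, angles in rad, forces in N, time in s.
With the tool pointing down it reaches from about 0.425 to 1.025 m from the base axis. Payload 3.6 kg.
Tool frame: the origin (TCP) lies midway between the tips of the shut fingers; the grasp point (between the pads) lies 19 mm behind it (manip.tcp_to_grasp is the distance from the TCP to the grasp point, in m); y points along the fingers, x is the direction in which the jaws open and shut, and the axes are right-handed (so a half turn about y gives the same grasp; the last joint's range is limited). The gripper opens to 85 mm and grips with 20 to 120 N. Pads are 22 mm wide; open, the fingers measure 114 mm over their backs; the gripper's body (76 mm by 85 mm) begins 54 mm behind the grasp point. The pads swing forward as they close: fully open they stand 13 mm farther back than shut.
Start: joints at [-1.438, 0.591, 0.048, 1.609, -0.033, 0.943, -0.034], TCP at [0.162, 0.707, 0.231] pointing down, gripper open.
Joint ranges: [-2.69, 2.69], [-0.47, 2.24], [-1.27, 1.36], [0.19, 2.51], [-1.53, 4.68], [0.08, 2.07], [-3.09, 3.09]. Speed limits (rad/s): [2.57, 2.57, 3.14, 3.14, 3.14, 3.14, 3.14].

## Interface

Orientations are given as a unit quaternion [x, y, z, w].
In Python, from rig import manip gives the robot as it stands.
- The arm moves only by the tool jog_arm, never from a script. Its argument "targets" is one flat list of numbers, 5 for each row, row after row: the opening, from 0 (shut) to 1 (fully open), then the shift along the tool's x, y, z in m, then the turn about the tool's y in degrees. A call has 1 to 20 rows; each row shifts and turns the commanded pose from where the row before left it, along the tool's axes as they then stand; what a row does not reach is not made up. A row lasts 1/12 s, in which the tool goes at most 41.7 mm and 7.16 degrees, less where a joint would pass 70% of its speed; a pose out of reach is approached as far as the arm can. A call is refused whole if a number of a shift passes 0.0417 or a number of a turn 7.16, either way. A call with a gripper value outside its range is refused whole. The fingers move at their own pace and stop on an object; the grip force is fixed at half the most. Time passes only in rows, so rows that do not move let the fingers close. It gives the time, the measured TCP pose, the force and the opening at its end, in the units of the state.
- manip.sense(): the state, without advancing time (a new reading comes with each control period).
- manip.read_camera(name): name is "scene" or "top" or "wrist"; returns a dict with "frame" (384x512x3 uint8, blue, green, red), "range_z" (384x512 float32, m along the optical axis (not along the pixel's ray), 0 where there is no reading), "mtx" (3x3 intrinsics, pixels), "D" ([k1, k2, p1, p2, k3] as OpenCV has them; the pictures are not rectified), "R" (3x3) and "t" (3): a world point X has camera coordinates R X + t. Camera axes: x right, y down, z forward; pixel columns grow to the right and rows downward; lengths in m; the calibration is good to about 2 mm. A picture is of the moment at which its call begins.
- manip.job_done(): hands the job in, once; it reports no verdict.
The state is a dict: "t": time; "joints": joint angles; "joint_vel": joint speeds; "joint_torque": joint torques, N m; "tcp_pos": TCP position; "ee_rot": TCP orientation; "wrist_force": force on the tool from outside, world axes, zero at the start; "moment": the same for the moment, N m; "width": opening from 0.0 (shut) to 1.0 (fully open).
Only numpy, scipy, OpenCV 4.12 (cv2) and the standard library are available. Lean on these libraries where they do the work, as an engineer would, in place of code of your own. Each camera call takes 0.05 s, during which the arm holds its last target.

## Working session

There is one attempt and no reset: what is moved stays moved. The work goes in short steps, Python scripts to look and compute and a tool call to move; the robot and the scene stay as the last step left them, time stands still between calls to the robot, and variables do not carry over. Pictures are saved under pics/ and viewed, and the job is handed in when it is done.

Besides the shell and the picture viewer there is one more tool, called after "Call:" in YAML: its name, and indented under it one key for each argument. jog_arm: Moves the arm, as the interface text tells. Its arguments: {"type":"object","properties":{"targets":{"type":"array","items":{"type":"number"}}},"required":["targets"]}

```bash
ls; mkdir -p pics; python3 - <<'E'
from rig import manip
import cv2,numpy as np,pickle
s=manip.sense();print({k:np.round(v,3) for k,v in s.items()})
print(manip.tcp_to_grasp)
for n in ["scene","top"]:
    d=manip.read_camera(n);pickle.dump(d,open(f'{n}0.pkl','wb'))
    cv2.imwrite(f'pics/{n}0.png',cv2.resize(d['frame'],(800,600),interpolation=cv2.INTER_CUBIC))
    print(n,d['R'],d['t'],d['mtx'],d['D'])
E
```

```text
pics
{'t': np.float64(0.0), 'joints': array([-1.439,  0.592,  0.048,  1.61 , -0.033,  0.943, -0.034]), 'joint_vel': array([ 0.001,  0.001,  0.001, -0.001,  0.   , -0.   , -0.001]), 'joint_torque': array([-0.0000e+00, -5.4868e+01,  1.5460e+00, -1.9813e+01,  9.0000e-03,
        8.0000e-03, -0.0000e+00]), 'tcp_pos': array([0.162, 0.706, 0.23 ]), 'ee_rot': array([ 0.554,  0.44 , -0.441, -0.553]), 'wrist_force': array([-0.472,  0.285,  0.142]), 'moment': array([ 0.006, -0.018, -0.012]), 'width': np.float64(1.002)}
0.0187
scene [[ 0.86400236 -0.50280405  0.02623005]
 [-0.21115328 -0.40914818 -0.88770043]
 [ 0.45707135  0.76143671 -0.45967371]] [-0.45230517  0.22781624  0.9348336 ] [[473.83140677   0.         255.85441843]
 [  0.         473.83140677 190.55001571]
 [  0.           0.           1.        ]] [-0.12973751  0.          0.          0.          0.        ]
top [[ 1.66473824e-02 -9.99861106e-01  7.95632466e-04]
 [-9.87153646e-01 -1.65622610e-02 -1.58913094e-01]
 [ 1.58904200e-01  1.86007556e-03 -9.87292254e-01]] [0.08440889 0.57459385 1.15246395] [[347.92716656   0.         255.15375442]
 [  0.         347.92716656 186.24180629]
 [  0.           0.           1.        ]] [-0.05336969  0.          0.          0.          0.        ]
```

View pics/scene0.png

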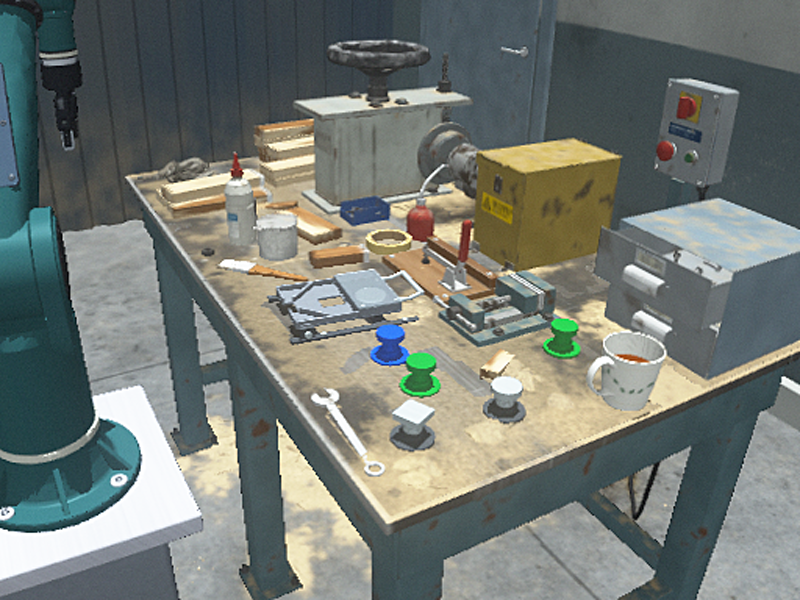

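View pics/top0.png

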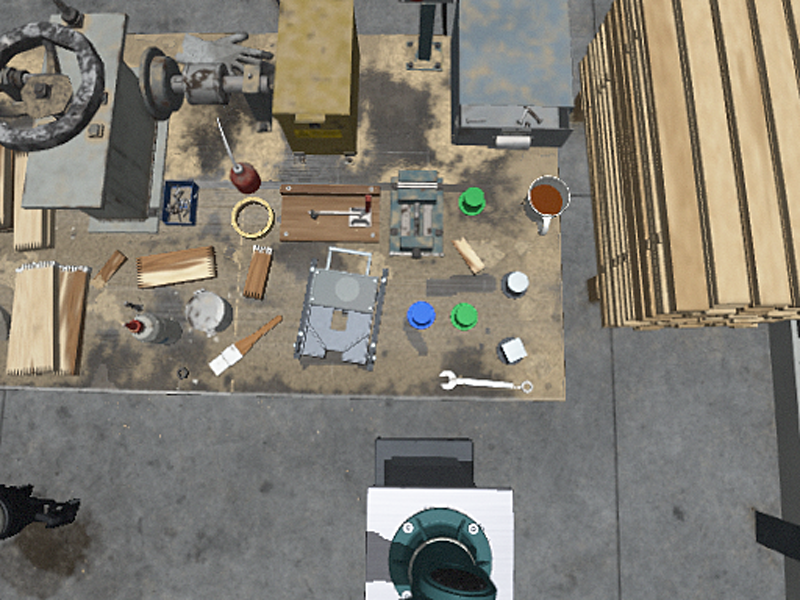

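The top view shows the tray near (340,310), its handle near (350,258), the steel round support at (516,283) and the square one at (513,350). I'll crop in closer.

```bash
python3 - <<'E'
import cv2,pickle
d=pickle.load(open('top0.pkl','rb'))
f=d['frame']
cv2.imwrite('pics/topc.png',cv2.resize(f[150:246,180:260],None,fx=6,fy=6,interpolation=cv2.INTER_CUBIC))
cv2.imwrite('pics/topd.png',cv2.resize(f[150:250,260:370],None,fx=6,fy=6,interpolation=cv2.INTER_CUBIC))
E
```

```text
(no output)
```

View pics/topc.png

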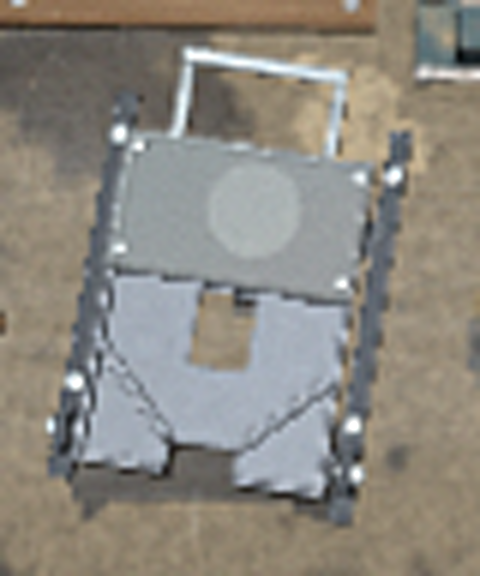

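View pics/topd.png

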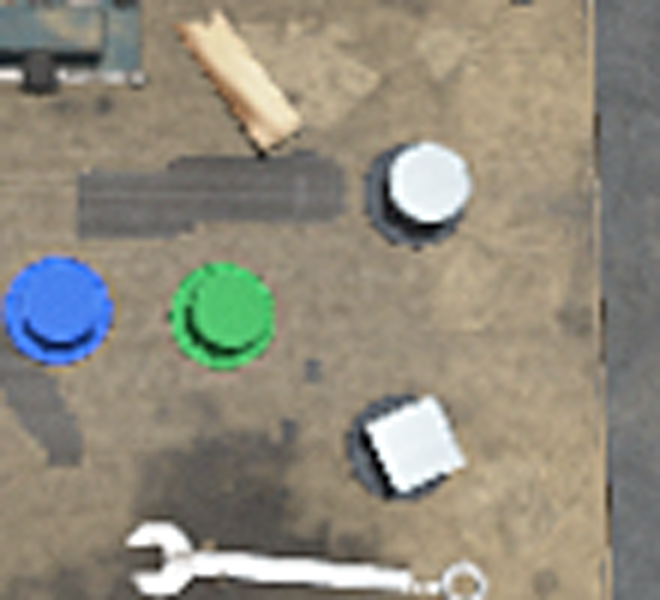

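```bash
cat > h.py <<'E'
import numpy as np,cv2,pickle
from scipy.optimize import least_squares
def ray(d,uv,z):
    p=cv2.undistortPoints(np.array([[uv]],float),d['mtx'],d['D'])[0,0]
    v=d['R'].T@np.array([p[0],p[1],1]);c=-d['R'].T@d['t']
    return c+v*(z-c[2])/v[2]
def proj(d,X):
    X=np.atleast_2d(X).astype(float)
    return cv2.projectPoints(X,cv2.Rodrigues(d['R'])[0],d['t'],d['mtx'],d['D'])[0][:,0]
def un(c,o,k): return ((c[0]+.5)/k-.5+o[0],(c[1]+.5)/k-.5+o[1])
E
python3 - <<'E'
from h import *
d=pickle.load(open('top0.pkl','rb'))
pts=[((267,63),(.138,0,.036)),((230,284),(.008,0,.04)),((252,150),(.090,0,.04)),((203,478),(-.104,0,.026)),((190,365),(-.04,.017,.024)),((248,372),(-.04,-.017,.024))]
W=np.array([ray(d,un(p,(180,150),6),L[2]) for p,L in pts]);L=np.array([l for _,l in pts])
def T(q,L):
    c,s=np.cos(q[2]),np.sin(q[2]);return np.c_[q[0]+c*L[:,0]-s*L[:,1],q[1]+s*L[:,0]+c*L[:,1]]
r=least_squares(lambda q:(T(q,L)-W[:,:2]).ravel(),[.65,.2,0])
print('tray',r.x,'\n',r.fun.reshape(-1,2)*1e3)
for a,b in [((188,50),(345,75)),((112,268),(348,300)),((135,135),(370,165)),((85,460),(322,497))]:
    A,B=ray(d,un(a,(180,150),6),.036),ray(d,un(b,(180,150),6),.036);v=A-B;print('yaw',np.arctan2(-v[0],v[1]),np.linalg.norm(v))
print('shim',ray(d,un((254,211),(180,150),6),.029))
print('round',ray(d,un((430,183),(260,150),6),.05),'square',ray(d,un((415,446),(260,150),6),.05))
print('blue',ray(d,un((58,305),(260,150),6),.05),'green',ray(d,un((225,310),(260,150),6),.05))
dd=d['range_z']
from rig import manip
s=pickle.load(open('scene0.pkl','rb'))
f=s['frame'];cv2.imwrite('pics/sc.png',cv2.resize(f[160:300,165:350],None,fx=4,fy=4,interpolation=cv2.INTER_CUBIC))
# head top fit from points in both cams via depth
for n,dd in (('top',d),('scene',s)):
    Z=dd['range_z'];v,u=np.nonzero(Z>0)
    p=cv2.undistortPoints(np.c_[u,v].astype(float)[:,None],dd['mtx'],dd['D'])[:,0]
    z=Z[v,u];X=(np.c_[p*z[:,None],z]-dd['t'])@dd['R']
    R=ray(d,un((430,183),(260,150),6),.05)
    m=(np.hypot(*(X[:,:2]-R[:2]).T)<.04)&(abs(X[:,2]-.05)<.006)
    q=X[m];print(n,m.sum(),q.mean(0),(q.min(0)+q.max(0))/2,np.ptp(q,axis=0))
E
```

```text
tray [ 0.52684487  0.22269197 -0.12606344] 
 [[-2.31421784  0.47892222]
 [ 0.13893777 -0.02393694]
 [ 2.92519817 -0.19425677]
 [-0.44149894  0.71097655]
 [ 0.25041667 -0.48566886]
 [-0.55883888 -0.48603582]]
yaw -0.14531106700774626 0.09359071114712088
yaw -0.1182819696358547 0.13775974295364238
yaw -0.11246190705882221 0.1384173370855992
yaw -0.13521473567267023 0.13686225083450057
shim [0.57915911 0.21034687 0.029     ]
round [ 0.59838012 -0.16828194  0.05      ] square [ 0.44749775 -0.15719454  0.05      ]
blue [0.524289   0.04510374 0.05      ] green [ 0.52298444 -0.04991847  0.05      ]
top 130 [ 0.59827036 -0.16731481  0.04997619] [ 0.59873705 -0.16747287  0.0502981 ] [0.04257605 0.0417795  0.01095026]
scene 221 [ 0.59985196 -0.16912844  0.04903367] [ 0.60133319 -0.16674985  0.04881388] [0.0465029  0.04616254 0.009097  ]
```

View pics/sc.png

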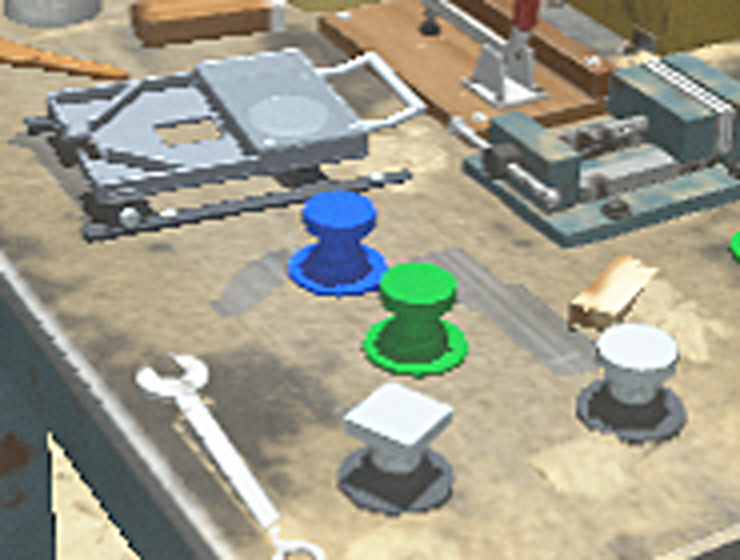

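```bash
cat >> h.py <<'E'
from scipy.spatial.transform import Rotation as Ro
def toolR(s): return Ro.from_quat(s['ee_rot']).as_matrix()
E
python3 - <<'E'
from h import *
from rig import manip
s=manip.sense();R=toolR(s);print(np.round(R,3))
yaw=-.126
tx=np.array([np.cos(yaw),np.sin(yaw),0])
print('tool x yaw',np.degrees(np.arctan2(R[1,0],R[0,0])),'z yaw',np.degrees(np.arctan2(R[1,2],R[0,2])))
H=np.array([.664,.206,.30]);dl=H-s['tcp_pos'];print('delta world',dl,'tool',R.T@dl)
d=pickle.load(open('top0.pkl','rb'))
# height map around the tray: points, board edge
Z=d['range_z'];v,u=np.nonzero(Z>0)
p=cv2.undistortPoints(np.c_[u,v].astype(float)[:,None],d['mtx'],d['D'])[:,0];z=Z[v,u];X=(np.c_[p*z[:,None],z]-d['t'])@d['R']
c,sn=np.cos(yaw),np.sin(yaw);L=(X[:,:2]-[.5268,.2227])@np.array([[c,-sn],[sn,c]])
for a in np.arange(.06,.30,.006):
    m=(abs(L[:,0]-a)<.003)&(abs(L[:,1])<.04);print(round(a,3),np.round(np.percentile(X[m,2],[0,50,100]),3))
m=(X[:,0]>.3)&(X[:,0]<.55)&(X[:,1]>.25)&(X[:,1]<.75);print('max h on path',X[m,2].max(),X[m][X[m,2].argmax()])
print('bolt yaw needed:',np.degrees(yaw))
E
```

```text
[[ 0.224 -0.    -0.975]
 [ 0.975 -0.002  0.224]
 [-0.002 -1.    -0.   ]]
tool x yaw 77.06930644270649 z yaw 167.06932183512444
delta world [ 0.50185884 -0.49985151  0.0697487 ] tool [-0.37501694 -0.06889723 -0.60099431]
0.06 [0.035 0.039 0.043]
0.066 [0.035 0.039 0.044]
0.072 [0.035 0.039 0.043]
0.078 [0.033 0.039 0.046]
0.084 [0.034 0.039 0.046]
0.09 [0.035 0.039 0.045]
0.096 [-0.002  0.004  0.009]
0.102 [-0.003  0.004  0.01 ]
0.108 [-0.001  0.003  0.011]
0.114 [-0.002  0.004  0.011]
0.12 [-0.     0.003  0.011]
0.126 [-0.003  0.004  0.009]
0.132 [-0.003  0.006  0.043]
0.138 [-0.003  0.038  0.044]
0.144 [0.033 0.037 0.04 ]
0.15 [0.001 0.004 0.01 ]
0.156 [-0.004  0.003  0.008]
0.162 [-0.004  0.004  0.021]
0.168 [0.001 0.012 0.023]
0.174 [0.002 0.016 0.022]
0.18 [0.012 0.017 0.021]
0.186 [0.013 0.016 0.021]
0.192 [0.012 0.017 0.024]
0.198 [0.013 0.017 0.022]
0.204 [0.013 0.017 0.023]
0.21 [0.014 0.027 0.057]
0.216 [0.012 0.023 0.103]
0.222 [0.012 0.056 0.164]
0.228 [0.013 0.023 0.158]
0.234 [0.018 0.04  0.16 ]
0.24 [0.009 0.018 0.051]
0.246 [0.013 0.018 0.02 ]
0.252 [0.009 0.017 0.02 ]
0.258 [0.014 0.018 0.023]
0.264 [0.011 0.017 0.022]
0.27 [0.011 0.018 0.038]
0.276 [0.01  0.033 0.043]
0.282 [0.016 0.039 0.046]
0.288 [0.035 0.039 0.044]
0.294 [0.035 0.038 0.042]
max h on path 0.20472963918271134 [0.47573466 0.62011658 0.20472964]
bolt yaw needed: -7.219268218648373
```

Call:
jog_arm:
  targets: [1,-0.0187,-0.0035,-0.03,0,1,-0.0187,-0.0035,-0.03,0,1,-0.0187,-0.0035,-0.03,0,1,-0.0187,-0.0035,-0.03,0,1,-0.0187,-0.0035,-0.03,0,1,-0.0187,-0.0035,-0.03,0,1,-0.0187,-0.0035,-0.03,0,1,-0.0187,-0.0035,-0.03,0,1,-0.0187,-0.0035,-0.03,0,1,-0.0187,-0.0035,-0.03,0,1,-0.0187,-0.0035,-0.03,0,1,-0.0187,-0.0035,-0.03,0,1,-0.0187,-0.0035,-0.03,0,1,-0.0187,-0.0035,-0.03,0,1,-0.0187,-0.0035,-0.03,0,1,-0.0187,-0.0035,-0.03,0,1,-0.0187,-0.0035,-0.03,0,1,-0.0187,-0.0035,-0.03,0,1,-0.0187,-0.0035,-0.03,0,1,-0.0187,-0.0035,-0.03,0]

```text
t: 1.77
tcp_pos: [0.6639, 0.2063, 0.3009]
ee_rot: [-0.553, -0.44, 0.441, 0.553]
wrist_force: [0.5, -0.0, 0.0]
width: 0.997
```

Call:
jog_arm:
  targets: [0.3,0,0,0,7,0.3,0,0,0,7,0.3,0,0,0,7,0.3,0,0,0,7,0.3,0,0,0,7,0.3,0,0,0,7,0.3,0,0,0,7,0.3,0,0,0,7,0.3,0,0,0,7,0.3,0,0,0,7,0.3,0,0,0,7,0.3,0,0,0,7,0.3,0,0,0,0.3,0.3,0,0,0,0,0.3,0,0,0,0]

```text
t: 3.02
tcp_pos: [0.6631, 0.2079, 0.301]
ee_rot: [0.706, -0.044, 0.043, -0.706]
wrist_force: [0.7, -0.5, -0.5]
width: 0.301
```

```bash
python3 - <<'E'
from h import *
from rig import manip
d=manip.read_camera('wrist');s=manip.sense();pickle.dump((d,s),open('w1.pkl','wb'))
R=toolR(s);print(s['t'],s['tcp_pos'],s['width'],np.round(R,3),np.degrees(np.arctan2(R[1,0],R[0,0])),s['wrist_force'])
cv2.imwrite('pics/w1.png',cv2.resize(d['frame'],(800,600),interpolation=cv2.INTER_CUBIC))
print(d['R'],d['t'])
E
```

```text
3.0667 [0.66321132 0.20780734 0.3011226 ] 0.30070889478070867 [[ 0.992 -0.     0.124]
 [-0.124 -0.     0.992]
 [-0.    -1.    -0.   ]] -7.110107564972117 [ 0.40606208  0.03519469 -0.31154592]
[[ 9.92418631e-01 -1.22902311e-01 -5.32738191e-04]
 [-1.18303485e-01 -9.56440609e-01  2.66881336e-01]
 [-3.33098653e-02 -2.64794985e-01 -9.63729251e-01]] [-0.63251472  0.22473107  0.52280721]
```

View pics/w1.png

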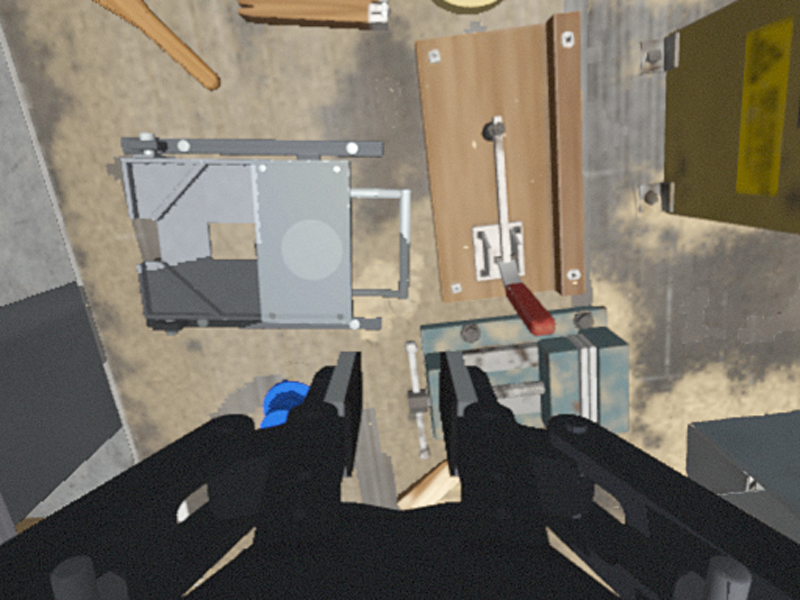

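Wrist view: the handle bar runs (406,190)–(404,297), the cover's front edge (258,165)–(260,320), its rear wall x≈351, and the cut-out (209–256, 222–260). I'll enlarge that.

```bash
python3 - <<'E'
from h import *
d,s=pickle.load(open('w1.pkl','rb'))
cv2.imwrite('pics/w1c.png',cv2.resize(d['frame'][80:220,70:270],None,fx=4,fy=4,interpolation=cv2.INTER_CUBIC))
E
```

```text
(no output)
```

View pics/w1c.png

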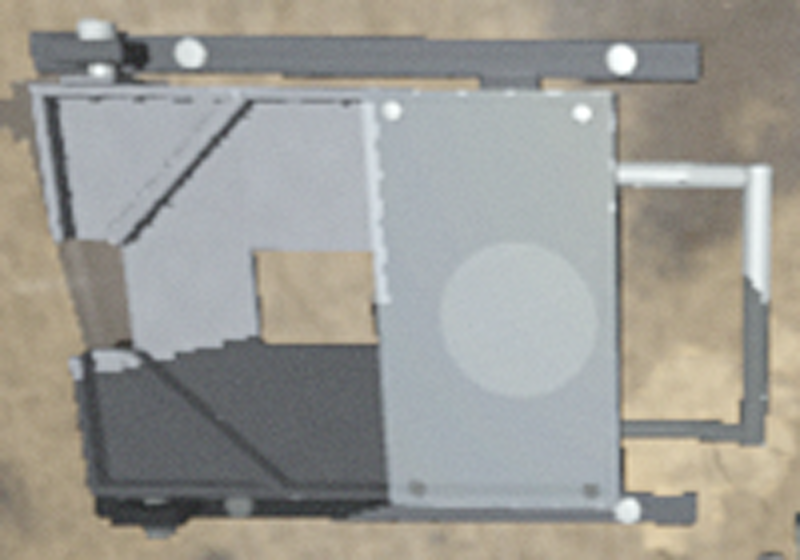

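```bash
python3 - <<'E'
from h import *
d,s=pickle.load(open('w1.pkl','rb'))
pts=[((756,303),(.138,0,.036)),((254,250),(-.04,.017,.024)),((260,343),(-.04,-.017,.024)),((124,245),(-.085,.017,.024)),((131,343),(-.085,-.017,.024)),((383,300),(.008,0,.04)),((617,298),(.090,0,.04))]
W=np.array([ray(d,un(p,(70,80),4),L[2]) for p,L in pts]);L=np.array([l for _,l in pts])
def T(q,L):
    c,s=np.cos(q[2]),np.sin(q[2]);return np.c_[q[0]+c*L[:,0]-s*L[:,1],q[1]+s*L[:,0]+c*L[:,1]]
r=least_squares(lambda q:(T(q,L)-W[:,:2]).ravel(),[.53,.2,0],loss='soft_l1',f_scale=.001)
print('tray',r.x,'\n',np.round((T(r.x,L)-W[:,:2])*1e3,1))
print('bar mid',W[0],'ends',ray(d,un((757,172),(70,80),4),.036),ray(d,un((755,438),(70,80),4),.036))
print('shim',ray(d,un((519,320),(70,80),4),.029))
print('corner',T(r.x,np.array([[-.0604,0,0]])))
E
```

```text
tray [ 0.53074355  0.2292953  -0.12526975] 
 [[ 0.5  0.5]
 [-0.7  1.2]
 [ 0.7  0.3]
 [-0.4 -0.5]
 [ 2.   0.2]
 [-1.8 -0.6]
 [-0.1 -1.6]]
bar mid [0.66714241 0.21151016 0.036     ] ends [0.67281772 0.25543945 0.036     ] [0.66093903 0.1634103  0.036     ]
shim [0.5831756  0.21469388 0.029     ]
corner [[0.47081684 0.23684182]]
```

Call:
jog_arm:
  targets: [0.3,0.003,0.02,0.003,0,0.3,0,0.02,0,0,0.3,0,0.02,0,0,0.3,0,0.02,0,0,0.3,0,0.02,0,0,0.3,0,0.02,0,0,0.3,0,0.02,0,0,0.3,0,0.02,0,0,0.3,0,0.02,0,0,0.3,0,0.02,0,0,0.3,0,0.015,0,0,0.3,0,0,0,0,0.3,0,0,0,0]

```text
t: 4.15
tcp_pos: [0.6664, 0.2102, 0.0857]
ee_rot: [0.706, -0.045, 0.044, -0.706]
wrist_force: [1.3, 0.2, 0.4]
width: 0.302
```

```bash
python3 - <<'E'
from h import *
from rig import manip
d=manip.read_camera('wrist');s=manip.sense();pickle.dump((d,s),open('w2.pkl','wb'))
R=toolR(s);print(s['t'],s['tcp_pos'],s['width'],np.degrees(np.arctan2(R[1,0],R[0,0])),s['wrist_force'])
cv2.imwrite('pics/w2.png',cv2.resize(d['frame'],(800,600),interpolation=cv2.INTER_CUBIC))
E
```

```text
4.2 [0.6673289  0.21029876 0.08684433] 0.2991479747495065 -7.219420688606129 [ 0.35769739  0.045344   -0.80730414]
```

View pics/w2.png

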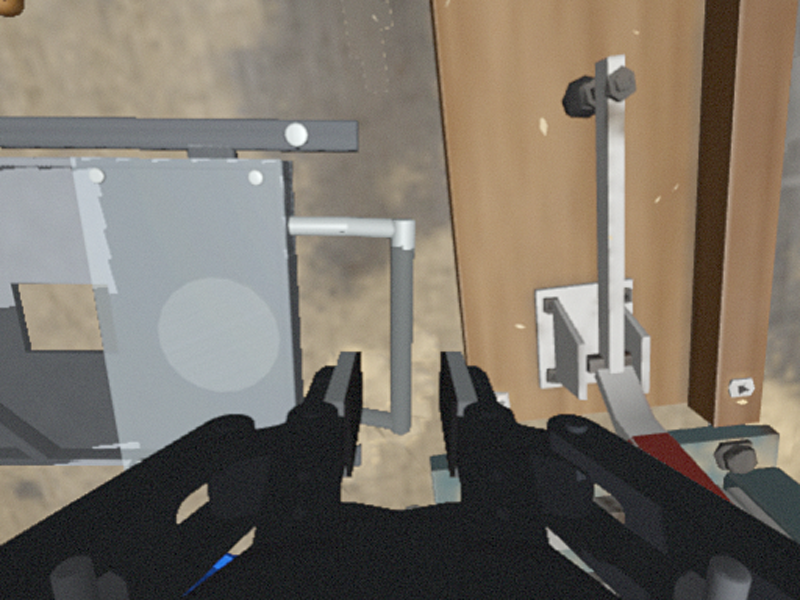

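Bar seen at x≈401 running from y 222 to 432, midway between the finger pads (355 and 447). I'll check its position from this closer range.

```bash
python3 - <<'E'
from h import *
d,s=pickle.load(open('w2.pkl','rb'))
a=ray(d,un((403,230),(0,0),1.5625),.036);b=ray(d,un((401,425),(0,0),1.5625),.036);m=(a+b)/2
print(a,b,m,np.linalg.norm(a-b)); print('tool delta',toolR(s).T@(m-s['tcp_pos']))
for z in (.03,.035,.04):
  pass
Z=d['range_z'];print(Z[195:205,250:262:3])
u=un((402,290),(0,0),1.5625);u0=(int(u[0]),int(u[1]));patch=Z[u0[1]-3:u0[1]+3,u0[0]-1:u0[0]+3];print(u0,patch)
p=cv2.undistortPoints(np.array([[u]],float),d['mtx'],d['D'])[0,0];z=np.median(patch);print(d['R'].T@(np.array([p[0]*z,p[1]*z,z])-d['t']))
print(proj(d,s['tcp_pos'])*1.5625)
E
```

```text
[0.67296169 0.2531707  0.036     ] [0.66077663 0.16298156 0.036     ] [0.66686916 0.20807613 0.036     ] 0.09100855624356488
tool delta [-0.00021807  0.05084336 -0.00228073]
[[0.20008343 0.19561267 0.19493333 0.19552262]
 [0.         0.1969237  0.19654806 0.19472119]
 [0.20100716 0.19537237 0.19580999 0.19539991]
 [0.20037144 0.19741231 0.19469707 0.19701082]
 [0.1999015  0.19719027 0.19628125 0.19595078]
 [0.20111606 0.19751167 0.19636756 0.19618216]
 [0.20086129 0.19707295 0.19562872 0.19579747]
 [0.20116208 0.19724701 0.1960789  0.19596407]
 [0.20139855 0.19854908 0.1975848  0.19738929]
 [0.2018185  0.19893469 0.19663247 0.19810984]]
(257, 185) [[0.19255102 0.19347057 0.19259901 0.19309954]
 [0.19304128 0.19291279 0.19210856 0.19326998]
 [0.19308323 0.19391267 0.1937022  0.19303852]
 [0.19320232 0.19319458 0.19441046 0.19387038]
 [0.19355486 0.19325143 0.19407962 0.19360788]
 [0.19404916 0.19486633 0.1933886  0.19460307]]
[0.66951244 0.22905658 0.04128393]
[[402.49113322 379.1292583 ]]
```

Call:
jog_arm:
  targets: [0.3,0,0.015,-0.002,0,0.3,0,0.015,0,0,0.3,0,0.012,0,0,0.3,0,0.01,0,0,0.3,0,0.01,0,0,0.3,0,0,0,0,0,0,0,0,0,0,0,0,0,0,0,0,0,0,0,0,0,0,0,0,0,0,0,0,0,0,0,0,0,0]

```text
t: 5.2
tcp_pos: [0.6664, 0.2083, 0.0245]
ee_rot: [0.706, -0.045, 0.045, -0.706]
wrist_force: [-0.1, -0.5, -2.1]
width: 0.092
```

```bash
python3 - <<'E'
import numpy as np
r=.2269;p0=.0883
th=np.arange(0,.721,.04);x=r*np.cos(th+p0)-r*np.cos(p0);z=r*np.sin(th+p0)-r*np.sin(p0)
print(np.round(np.c_[th[1:],np.diff(x)*1e3,-np.diff(z)*1e3],1)); print(x[-1],z[-1])
E
```

```text
[[ 0.  -1.  -9. ]
 [ 0.1 -1.3 -9. ]
 [ 0.1 -1.7 -8.9]
 [ 0.2 -2.1 -8.8]
 [ 0.2 -2.4 -8.8]
 [ 0.2 -2.8 -8.6]
 [ 0.3 -3.1 -8.5]
 [ 0.3 -3.4 -8.4]
 [ 0.4 -3.8 -8.3]
 [ 0.4 -4.1 -8.1]
 [ 0.4 -4.4 -7.9]
 [ 0.5 -4.7 -7.7]
 [ 0.5 -5.  -7.5]
 [ 0.6 -5.3 -7.3]
 [ 0.6 -5.6 -7.1]
 [ 0.6 -5.9 -6.9]
 [ 0.7 -6.2 -6.7]
 [ 0.7 -6.4 -6.4]]
-0.0692896698852509 0.14406531760795865
```

Lift partway first (to 0.24 rad) to check the grip and force.

Call:
jog_arm:
  targets: [0,-0.001,-0.009,0,0,0,-0.0013,-0.009,0,0,0,-0.0017,-0.0089,0,0,0,-0.0021,-0.0088,0,0,0,-0.0024,-0.0088,0,0,0,-0.0028,-0.0086,0,0,0,0,0,0,0]

```text
t: 5.78
tcp_pos: [0.6548, 0.2099, 0.0796]
ee_rot: [-0.705, 0.044, -0.045, 0.706]
wrist_force: [0.3, -0.7, -2.5]
width: 0.087
```

```bash
python3 - <<'E'
from h import *
from rig import manip
d=manip.read_camera('scene');s=manip.sense()
print(s['t'],s['tcp_pos'],s['width'],s['wrist_force'],s['moment'])
cv2.imwrite('pics/s1.png',cv2.resize(d['frame'][140:300,140:340],None,fx=4,fy=3.75,interpolation=cv2.INTER_CUBIC))
E
```

```text
5.8333 [0.65511062 0.20985402 0.07879953] 0.08605887909686198 [-0.89673986 -0.38681322 -2.8855047 ] [-0.12870639  0.08822819 -0.12655008]
```

View pics/s1.png

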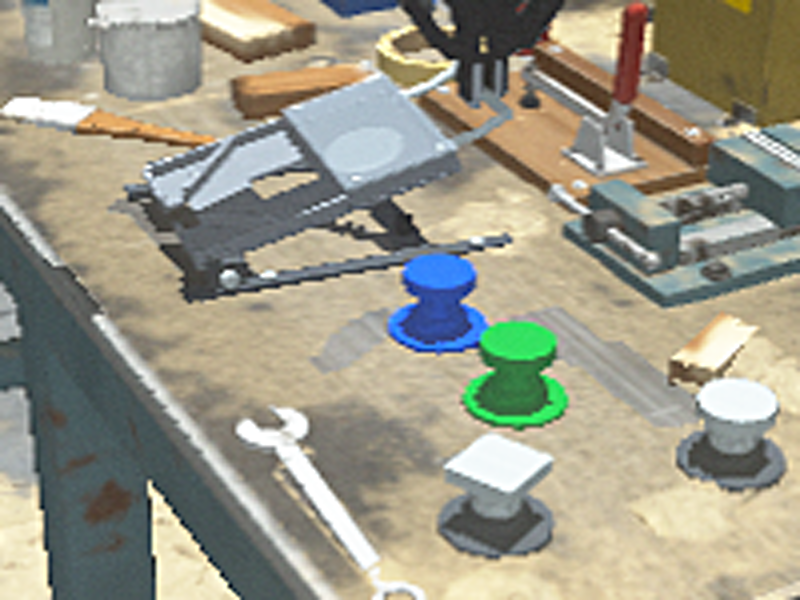

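The tray is up about 0.24 rad, the handle is in the grip and the shim (370,142) is still under the cover. I'll carry on to 0.70 and hold.

Call:
jog_arm:
  targets: [0,-0.0031,-0.0085,0,0,0,-0.0034,-0.0084,0,0,0,-0.0038,-0.0083,0,0,0,-0.0041,-0.0081,0,0,0,-0.0044,-0.0079,0,0,0,-0.0047,-0.0077,0,0,0,-0.005,-0.0075,0,0,0,-0.0053,-0.0073,0,0,0,-0.0056,-0.0071,0,0,0,-0.0059,-0.0069,0,0,0,-0.0062,-0.0067,0,0,0,0,0,0,0,0,0,0,0,0,0,0,0,0,0,0,0,0,0,0,0,0,0,0,0,0,0,0,0,0,0,0,0,0,0,0,0,0,0,0,0,0,0,0,0]

```text
t: 7.5
tcp_pos: [0.6062, 0.2165, 0.1623]
ee_rot: [-0.705, 0.043, -0.046, 0.706]
wrist_force: [5.9, 1.5, 2.1]
width: 0.087
```

Call:
jog_arm:
  targets: [0,0,0,0,0,0,0,0,0,0,0,0,0,0,0,0,0,0,0,0,0,0,0,0,0,0,0,0,0,0,0,0,0,0,0,0,0,0,0,0]

```text
t: 8.17
tcp_pos: [0.6062, 0.2165, 0.1623]
ee_rot: [-0.705, 0.043, -0.046, 0.706]
wrist_force: [5.2, 0.4, 2.2]
width: 0.085
```

```bash
python3 - <<'E'
from h import *
from rig import manip
d=manip.read_camera('scene');s=manip.sense()
print(s['t'],s['tcp_pos'],s['width'],s['wrist_force'],s['moment'])
cv2.imwrite('pics/s2.png',cv2.resize(d['frame'][110:260,120:320],None,fx=4,fy=4,interpolation=cv2.INTER_CUBIC))
E
```

```text
8.2167 [0.60621685 0.21654635 0.16228621] 0.08526362403585133 [4.38690421 1.10058055 2.33443708] [ 0.1488563  -1.18196093 -0.1122524 ]
```

View pics/s2.png

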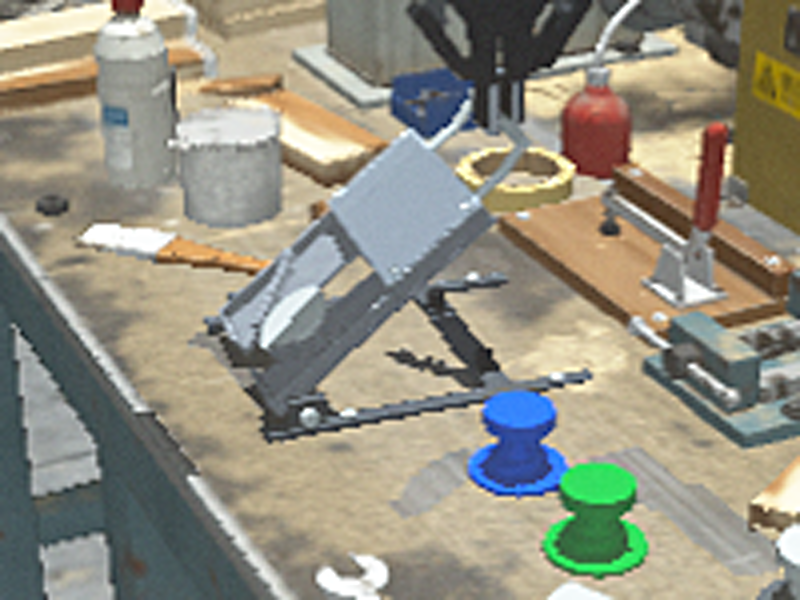

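The shim has slid into the corner (295,315). Lowering along the reversed arc.

Call:
jog_arm:
  targets: [0,0.0062,0.0067,0,0,0,0.0059,0.0069,0,0,0,0.0056,0.0071,0,0,0,0.0053,0.0073,0,0,0,0.005,0.0075,0,0,0,0.0047,0.0077,0,0,0,0.0044,0.0079,0,0,0,0.0041,0.0081,0,0,0,0.0038,0.0083,0,0,0,0.0034,0.0084,0,0,0,0.0031,0.0085,0,0,0,0.0028,0.0086,0,0,0,0.0024,0.0088,0,0,0,0.0021,0.0088,0,0,0,0.0017,0.0089,0,0,0,0.0013,0.006,0,0,0,0.001,0.005,0,0,0,0,0.004,0,0,0,0,0.003,0,0,0,0,0,0,0]

```text
t: 9.88
tcp_pos: [0.6663, 0.2083, 0.0247]
ee_rot: [-0.706, 0.045, -0.044, 0.706]
wrist_force: [3.1, 0.1, 2.9]
width: 0.087
```

```bash
python3 - <<'E'
from h import *
from rig import manip
s=manip.sense();R=toolR(s)
print(s['t'],s['tcp_pos'],s['width'],s['wrist_force'],np.round(R,3))
E
```

```text
9.8833 [0.66634619 0.20826749 0.02471706] 0.08712693806909436 [3.08408697 0.1364922  2.92132062] [[ 0.992 -0.001  0.126]
 [-0.126  0.     0.992]
 [-0.001 -1.     0.   ]]
```

Call:
jog_arm:
  targets: [0,0,0.001,0,0,0.3,0,0,0,0,0.3,0,0,0,0,0.3,0,0,0,0,0.3,0,0,0,0,0.3,0,-0.01,0,0,0.3,0,-0.02,0,0,0.3,0,-0.03,0,0,0.3,0,-0.035,0,0,0.3,0,-0.035,0,0,0.3,0,-0.035,0,0,1,-0.03,0,0,0,1,-0.035,0,0,0,1,-0.035,0,0,0,1,-0.035,0,0,0,1,-0.035,0,0,0,1,-0.026,0,0,0,1,0,0,0,0,1,0,0,0,0]

```text
t: 11.47
tcp_pos: [0.4702, 0.2334, 0.1887]
ee_rot: [-0.706, 0.044, -0.043, 0.706]
wrist_force: [1.1, -0.8, -0.0]
width: 0.999
```

```bash
python3 - <<'E'
from h import *
from rig import manip
d=manip.read_camera('wrist');s=manip.sense();pickle.dump((d,s),open('w3.pkl','wb'))
R=toolR(s);print(s['t'],s['tcp_pos'],s['width'],np.degrees(np.arctan2(R[1,0],R[0,0])),s['wrist_force'])
cv2.imwrite('pics/w3.png',cv2.resize(d['frame'],(800,600),interpolation=cv2.INTER_CUBIC))
d=manip.read_camera('top');pickle.dump(d,open('top3.pkl','wb'))
cv2.imwrite('pics/top3.png',cv2.resize(d['frame'][150:246,180:260],None,fx=6,fy=6,interpolation=cv2.INTER_CUBIC))
E
```

```text
11.5167 [0.47219287 0.23335671 0.18897588] 1.0005848258776606 -7.191113922417844 [ 0.73867396 -0.09276476  0.63331697]
```

View pics/w3.png

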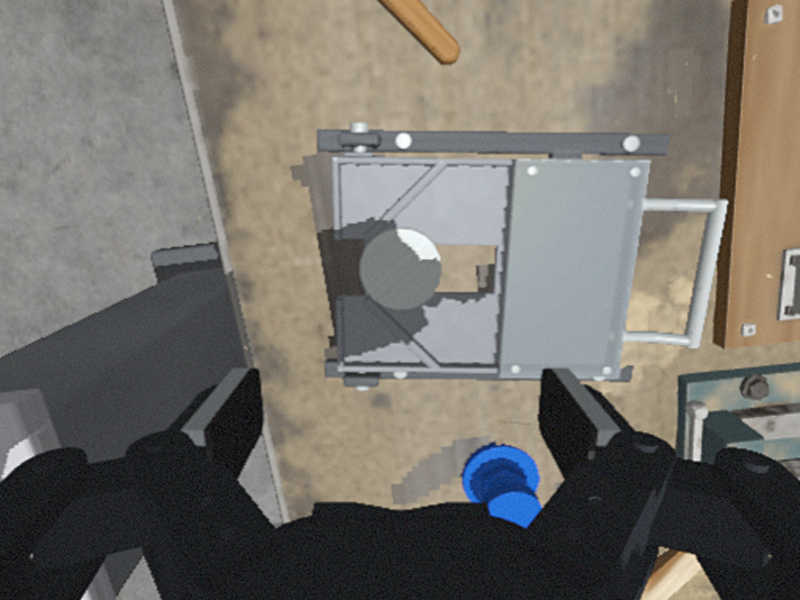

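View pics/top3.png

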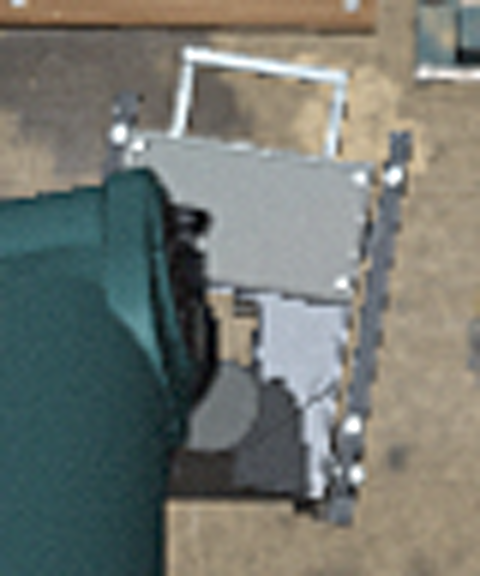

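Shim seen at (400,269) in the wrist view, against the two guide bars; the tray is down (handle in the same place in the top view).

```bash
python3 - <<'E'
from h import *
d,s=pickle.load(open('w3.pkl','rb'))
P=ray(d,un((400,269.5),(0,0),1.5625),.029);print('shim',P,'tool delta',toolR(s).T@(P-s['tcp_pos']))
a=ray(d,un((361,269),(0,0),1.5625),.029);b=ray(d,un((441,269),(0,0),1.5625),.029);print(np.linalg.norm(a-b))
H=ray(d,un((710,273),(0,0),1.5625),.036);print('bar mid',H,'dist local',toolR(s).T@(P-H))
# depth centroid of shim
E
```

```text
shim [0.47026076 0.23645966 0.029     ] tool delta [-0.00245065  0.15997595  0.0027085 ]
0.053402878954110826
bar mid [0.67079763 0.21068936 0.036     ] dist local [-0.20219166  0.00681671  0.00045905]
```

Call:
jog_arm:
  targets: [0.85,-0.002,0.02,0.002,0,0.85,0,0.025,0,0,0.85,0,0.025,0,0,0.85,0,0.025,0,0,0.85,0,0.02,0,0,0.85,0,0,0,0,0.85,0,0,0,0,0.85,0,0,0,0]

```text
t: 12.23
tcp_pos: [0.4721, 0.2352, 0.0741]
ee_rot: [-0.705, 0.044, -0.046, 0.706]
wrist_force: [0.5, -0.1, 0.5]
width: 0.848
```

```bash
python3 - <<'E'
from h import *
from rig import manip
d=manip.read_camera('wrist');s=manip.sense();pickle.dump((d,s),open('w4.pkl','wb'))
R=toolR(s);print(s['t'],s['tcp_pos'],s['width'],np.degrees(np.arctan2(R[1,0],R[0,0])),s['wrist_force'])
cv2.imwrite('pics/w4.png',cv2.resize(d['frame'],(800,600),interpolation=cv2.INTER_CUBIC))
E
```

```text
12.2833 [0.47206378 0.23541369 0.07444756] 0.8536402794175356 -7.289139311841993 [0.05833281 0.4486545  0.00800666]
```

View pics/w4.png

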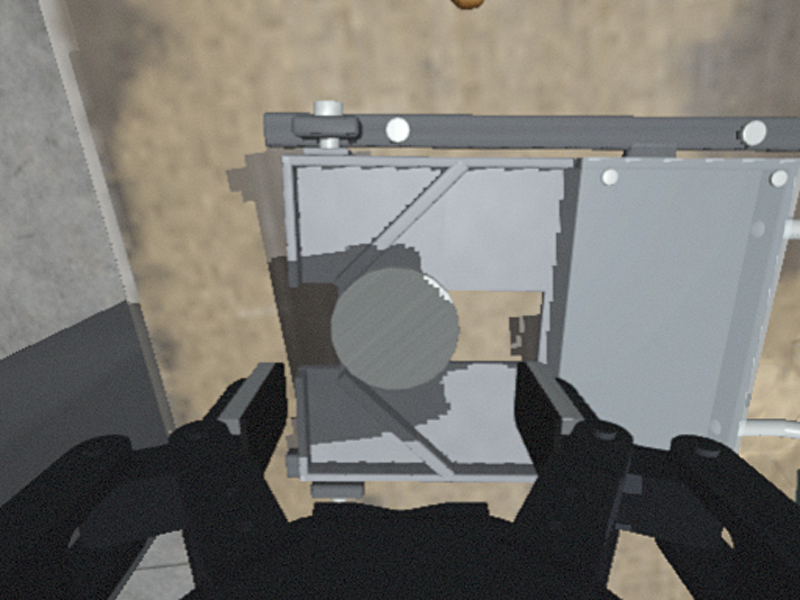

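```bash
python3 - <<'E'
from h import *
d,s=pickle.load(open('w4.pkl','rb'))
P=ray(d,un((395.5,328),(0,0),1.5625),.029);print('shim',P,'tool delta',toolR(s).T@(P-s['tcp_pos']))
for a,b in [((331,328),(460,328)),((395,266),(395,390))]: print(np.linalg.norm(ray(d,un(a,(0,0),1.5625),.029)-ray(d,un(b,(0,0),1.5625),.029)))
Q=[ray(d,un(p,(0,0),1.5625),.024) for p in ((459,290),(454,362),(541,291))]
for q in Q: print('cutout edges, tool', toolR(s).T@(q-s['tcp_pos']))
# fingertip centre from depth/known proj
print(proj(d,s['tcp_pos'])*1.5625)
E
```

```text
shim [0.47049432 0.23749629 0.029     ] tool delta [-0.00193318  0.0454452   0.00181041]
0.05536748610608869
0.05636625996455027
cutout edges, tool [0.02541396 0.05053195 0.01733993]
cutout edges, tool [ 0.02429111  0.05048772 -0.01615593]
cutout edges, tool [0.06078476 0.05061868 0.01687505]
[[399.54966863 378.05245391]]
```

Call:
jog_arm:
  targets: [0.85,-0.002,0.01,0.001,0,0.85,0,0.012,0,0,0.85,0,0.012,0,0,0.85,0,0.01,0,0,0.85,0,0.01,0,0,0.85,0,0.009,0,0,0.85,0,0.008,0,0,0.85,0,0,0,0]

```text
t: 12.95
tcp_pos: [0.4678, 0.2362, 0.0009]
ee_rot: [0.706, -0.045, 0.044, -0.705]
wrist_force: [0.2, 0.1, -0.3]
width: 0.852
```

```bash
python3 - <<'E'
from h import *
from rig import manip
d=manip.read_camera('wrist');s=manip.sense()
print(s['t'],s['tcp_pos'],s['width'],s['wrist_force'])
cv2.imwrite('pics/w5.png',cv2.resize(d['frame'],(800,600),interpolation=cv2.INTER_CUBIC))
E
```

```text
13.0 [0.46803732 0.23627497 0.00153487] 0.8463757516862861 [-1.03813676  0.30731237 -0.63501712]
```

View pics/w5.png

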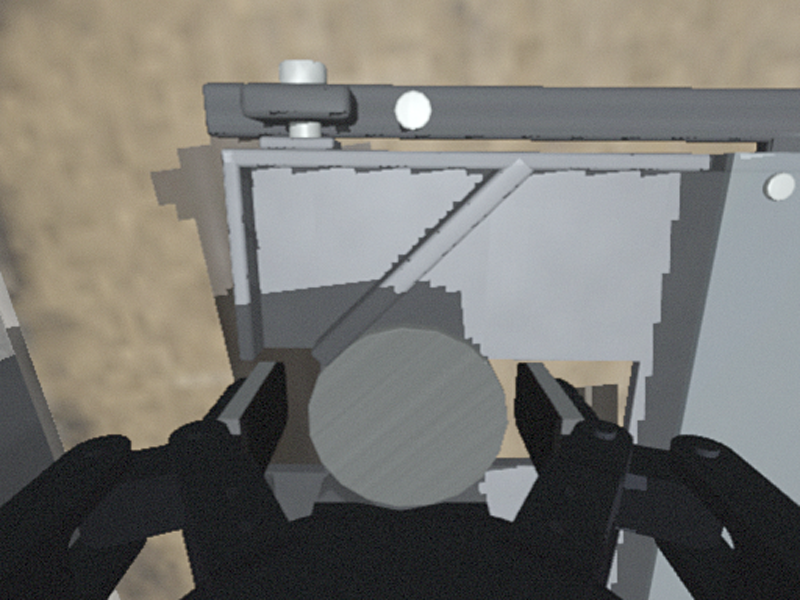

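Call:
jog_arm:
  targets: [0.85,0.002,-0.001,0,0,0.85,0,0,0,0,0,0,0,0,0,0,0,0,0,0,0,0,0,0,0,0,0,0,0,0,0,0,0,0,0,0,0,0,0,0,0,0,0,0,0,0,0,0,0,0]

```text
t: 13.83
tcp_pos: [0.4709, 0.2365, 0.0043]
ee_rot: [-0.705, 0.044, -0.045, 0.706]
wrist_force: [0.2, -0.6, 5.8]
width: 0.624
```

```bash
python3 - <<'E'
from h import *
from rig import manip
d=manip.read_camera('wrist');s=manip.sense()
print(s['t'],s['tcp_pos'],s['width'],s['wrist_force'])
cv2.imwrite('pics/w6.png',cv2.resize(d['frame'],(800,600),interpolation=cv2.INTER_CUBIC))
E
```

```text
13.8833 [0.47090505 0.23652009 0.00429951] 0.625550386501181 [-0.27639396  0.25338495  5.83586868]
```

View pics/w6.png

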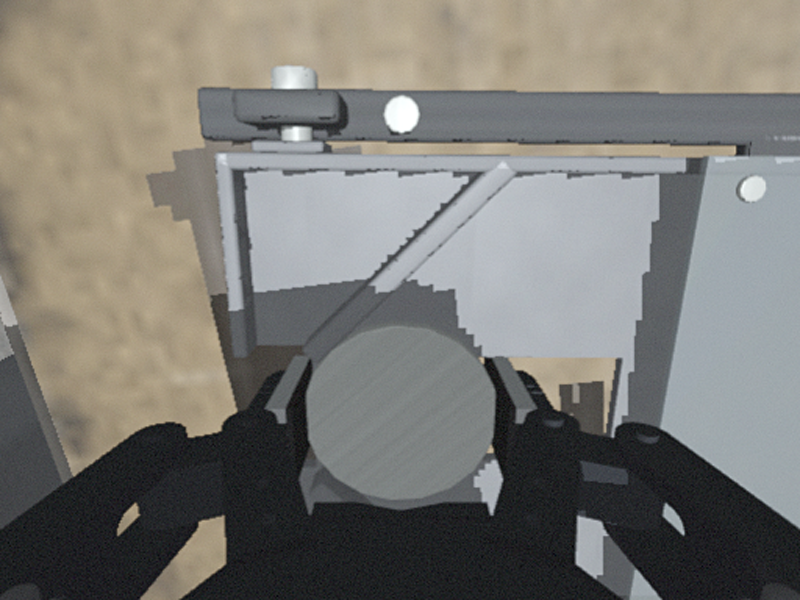

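Call:
jog_arm:
  targets: [0,0,-0.004,0,0,0,0,-0.006,0,0,0,0,-0.01,0,0,0,0,-0.02,0,0,0,0,-0.03,0,0,0,0,-0.03,0,0,0,0,-0.03,0,0,0,0,-0.02,0,0,0,0,0,0,0,0,0,0,0,0]

```text
t: 14.72
tcp_pos: [0.4707, 0.2368, 0.1548]
ee_rot: [-0.705, 0.044, -0.045, 0.706]
wrist_force: [-0.7, 0.3, -1.8]
width: 0.625
```

```bash
python3 - <<'E'
from h import *
from rig import manip
d=manip.read_camera('wrist');s=manip.sense();pickle.dump((d,s),open('w7.pkl','wb'))
R=toolR(s);print(s['t'],s['tcp_pos'],s['width'],s['wrist_force'])
cv2.imwrite('pics/w7.png',cv2.resize(d['frame'],(800,600),interpolation=cv2.INTER_CUBIC))
D=np.array([.599,-.168,s['tcp_pos'][2]])-s['tcp_pos'];print(R.T@D)
E
```

```text
14.7667 [0.46982644 0.23644634 0.15359745] 0.6256437985624576 [-1.12060987  0.49167824 -1.02685457]
[ 1.78911545e-01 -2.15608808e-04 -3.85036699e-01]
```

View pics/w7.png

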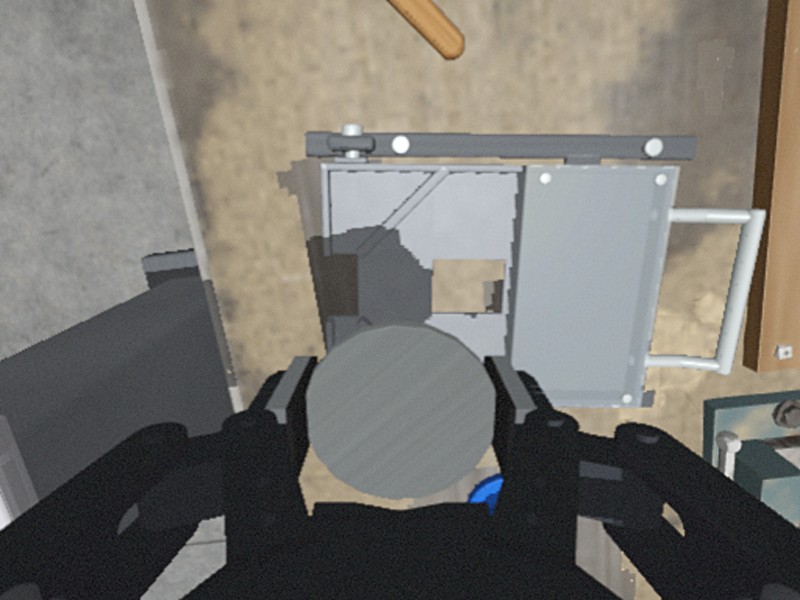

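```bash
cat >> h.py <<'E'
def cloud(d):
    Z=d['range_z'];v,u=np.nonzero(Z>0)
    p=cv2.undistortPoints(np.c_[u,v].astype(float)[:,None],d['mtx'],d['D'])[:,0];z=Z[v,u]
    return (np.c_[p*z[:,None],z]-d['t'])@d['R'],u,v
def shim_in_tool(d,s,c,rx,ry):
    X,u,v=cloud(d);X=(X-s['tcp_pos'])@toolR(s)
    m=((u-c[0])/rx)**2+((v-c[1])/ry)**2<.7
    A=np.c_[X[m][:,[0,2]],np.ones(m.sum())];k,*_=np.linalg.lstsq(A,X[m][:,1],rcond=None)
    print('plane slopes deg',np.degrees(k[:2]))
    h=np.median(X[m][:,1])
    # pixel centre at that height
    z=s['tcp_pos'][2]-h
    return toolR(s).T@(ray(d,c,z)-s['tcp_pos']),h
E
python3 - <<'E'
from h import *
d,s=pickle.load(open('w7.pkl','rb'))
print(shim_in_tool(d,s,un((401,411.5),(0,0),1.5625),60,55))
E
```

```text
plane slopes deg [-0.16498805 -0.15729434]
(array([ 0.00111688, -0.02581128,  0.00197842]), np.float64(-0.025812034305149587))
```

Call:
jog_arm:
  targets: [0,0.006,0,-0.012,0,0,0.012,0,-0.026,0,0,0.0128,0,-0.0275,0,0,0.0128,0,-0.0275,0,0,0.0128,0,-0.0275,0,0,0.0128,0,-0.0275,0,0,0.0128,0,-0.0275,0,0,0.0128,0,-0.0275,0,0,0.0128,0,-0.0275,0,0,0.0128,0,-0.0275,0,0,0.0128,0,-0.0275,0,0,0.0128,0,-0.0275,0,0,0.0128,0,-0.0275,0,0,0.012,0,-0.026,0,0,0.008,0,-0.018,0,0,0,0,0,0,0,0,0,0,0]

```text
t: 16.18
tcp_pos: [0.598, -0.169, 0.1515]
ee_rot: [-0.706, 0.047, -0.045, 0.706]
wrist_force: [0.6, 0.5, -1.1]
width: 0.626
```

```bash
python3 - <<'E'
from h import *
from rig import manip
d=manip.read_camera('wrist');s=manip.sense();pickle.dump((d,s),open('w8.pkl','wb'))
R=toolR(s);print(s['t'],s['tcp_pos'],s['width'],s['wrist_force'])
cv2.imwrite('pics/w8.png',cv2.resize(d['frame'],(800,600),interpolation=cv2.INTER_CUBIC))
d=manip.read_camera('scene');pickle.dump((d,s),open('s8.pkl','wb'))
cv2.imwrite('pics/s8.png',cv2.resize(d['frame'][180:300,250:400],None,fx=5,fy=5,interpolation=cv2.INTER_CUBIC))
E
```

```text
16.2333 [ 0.59790535 -0.16703919  0.15152584] 0.6256814960155455 [ 0.2417125  -0.12479847 -1.56548267]
```

View pics/w8.png

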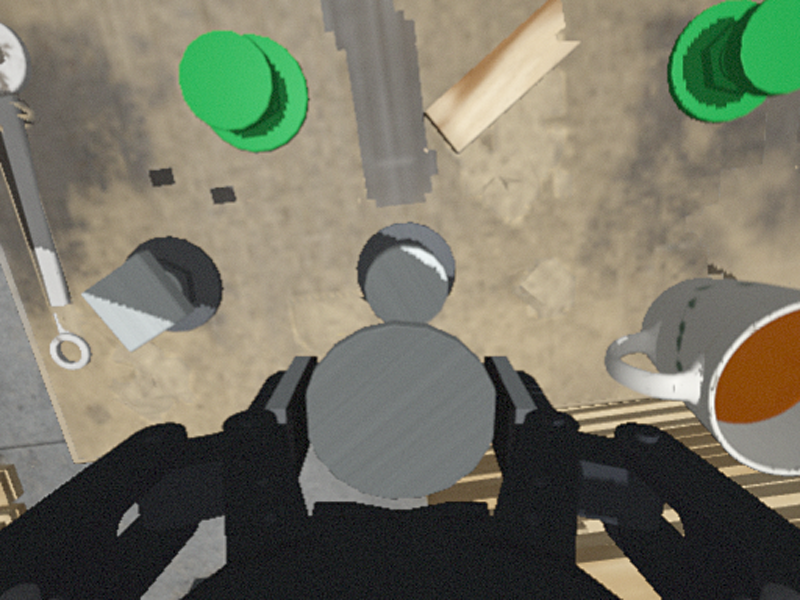

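View pics/s8.png

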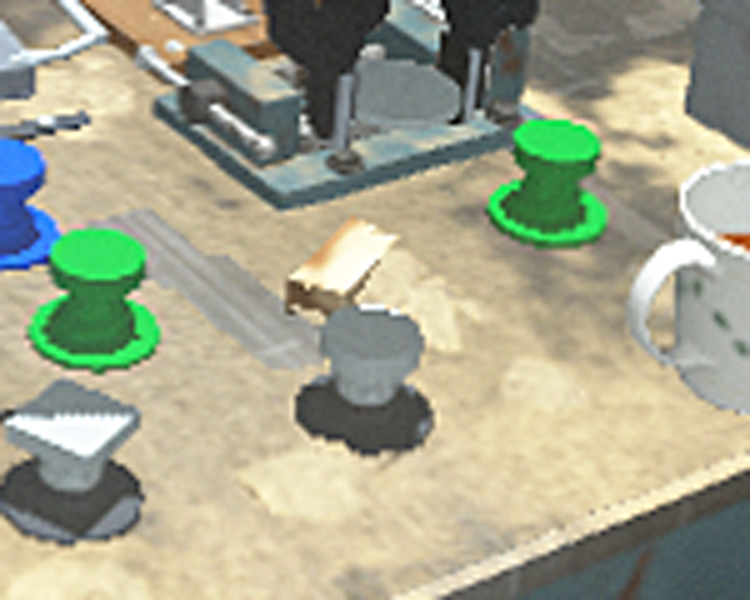

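Wrist view: round support head centred about (406,284), the shim at (401,410), and the mug with its handle from x≈607. I'll measure the offset and clearances.

```bash
python3 - <<'E'
from h import *
d,s=pickle.load(open('w8.pkl','rb'));R=toolR(s)
sh,h=shim_in_tool(d,s,un((401,410.5),(0,0),1.5625),60,55);print('shim',sh)
H=ray(d,un((406.5,284.5),(0,0),1.5625),.05);print('head',H,R.T@(H-s['tcp_pos']))
X,u,v=cloud(d)
m=(X[:,2]>.046)&(X[:,2]<.055)&(np.hypot(X[:,0]-.599,X[:,1]+.168)<.03);q=X[m];print(m.sum(),q.mean(0),(q.min(0)+q.max(0))/2,np.ptp(q,axis=0))
T=(X-s['tcp_pos'])@R
t=pickle.load(open('top0.pkl','rb'));X2,u,v=cloud(t);T2=(X2-s['tcp_pos'])@R
m=(np.hypot(T2[:,0],T2[:,2])<.13)&(X2[:,2]>.013)
for a in T2[m][::12]: print(np.round(a,3)) if 0 else None
m2=m&(np.hypot(T2[:,0],T2[:,2])>.04)
q=np.c_[T2[m2][:,[0,2]],X2[m2,2]];print(np.round(q[np.argsort(np.hypot(q[:,0],q[:,1]))][::12],3))
E
```

```text
plane slopes deg [-0.04094145  0.01660642]
shim [ 6.22849216e-04 -2.45606870e-02 -4.37058176e-05]
head [ 0.60200805 -0.16223191  0.05      ] [0.00386252 0.10151715 0.00517564]
2075 [ 0.60216165 -0.16341843  0.04998639] [ 0.60185261 -0.16383714  0.04915131] [0.04504778 0.04308358 0.00581526]
[[-0.035 -0.023  0.058]
 [ 0.033  0.072  0.019]
 [ 0.028  0.082  0.02 ]
 [ 0.024  0.088  0.015]
 [ 0.064  0.071  0.014]
 [ 0.026  0.096  0.016]
 [ 0.074  0.072  0.016]
 [ 0.052  0.095  0.016]
 [ 0.036  0.107  0.016]
 [-0.069  0.095  0.048]
 [-0.078  0.091  0.048]
 [ 0.113 -0.043  0.07 ]
 [-0.076  0.098  0.048]
 [-0.067  0.106  0.052]
 [-0.083  0.097  0.049]
 [-0.129 -0.012  0.047]]
```

Call:
jog_arm:
  targets: [0,0.002,0.015,0.002,0,0,0,0.02,0,0,0,0,0.02,0,0,0,0,0.02,0,0,0,0,0.013,0,0,0,0,0.008,0,0,0,0,0,0,0,0,0,0,0,0]

```text
t: 16.95
tcp_pos: [0.6016, -0.1654, 0.0572]
ee_rot: [-0.706, 0.045, -0.044, 0.706]
wrist_force: [-0.1, 0.1, -0.0]
width: 0.619
```

```bash
python3 - <<'E'
from h import *
from rig import manip
d=manip.read_camera('wrist');s=manip.sense();pickle.dump((d,s),open('w9.pkl','wb'))
R=toolR(s);print(s['t'],s['tcp_pos'],s['width'],s['wrist_force'])
cv2.imwrite('pics/w9.png',cv2.resize(d['frame'],(800,600),interpolation=cv2.INTER_CUBIC))
d=manip.read_camera('scene');s=manip.sense();pickle.dump((d,s),open('s9.pkl','wb'));print(s['tcp_pos'])
cv2.imwrite('pics/s9.png',cv2.resize(d['frame'][220:280,290:365],None,fx=10,fy=10,interpolation=cv2.INTER_CUBIC))
E
```

```text
17.0 [ 0.60215487 -0.16581668  0.05794792] 0.6238449183135412 [ 0.79673713 -0.08588259 -0.04594112]
[ 0.60242017 -0.16606616  0.05830166]
```

View pics/w9.png

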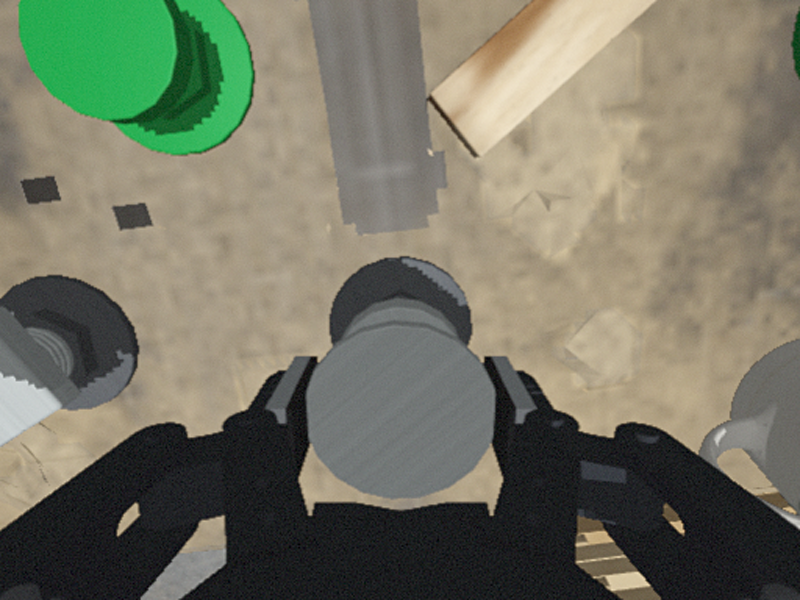

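View pics/s9.png

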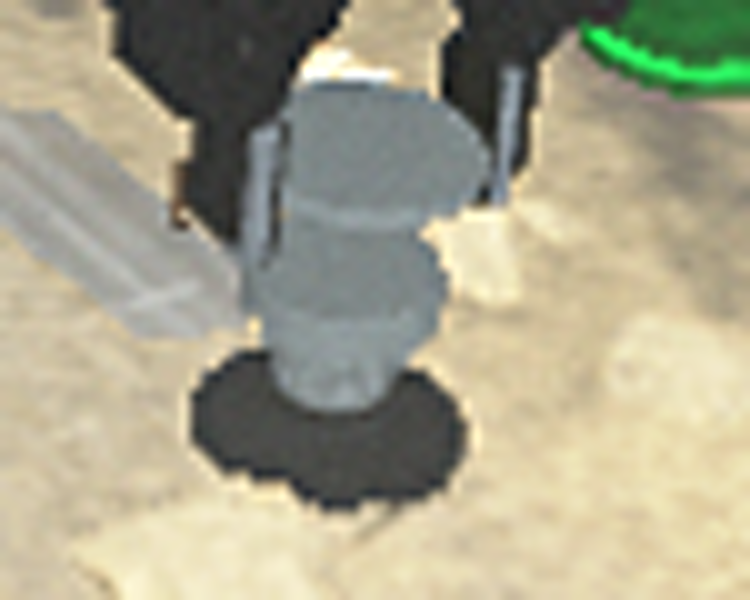

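```bash
cat > ov.py <<'E'
from h import *
def ov(fn,head,sh,zt,out,box=(290,365,220,280),k=10):
    d,s=pickle.load(open(fn,'rb'))
    im=cv2.resize(d['frame'][box[2]:box[3],box[0]:box[1]],None,fx=k,fy=k,interpolation=cv2.INTER_CUBIC)
    a=np.linspace(0,2*np.pi,90)
    def circ(c,r,z,col):
        if c is None:return
        P=np.c_[c[0]+r*np.cos(a),c[1]+r*np.sin(a),np.full(90,z)]
        uv=proj(d,P);q=((uv-[box[0],box[2]]+.5)*k-.5)
        cv2.polylines(im,[np.round(q).astype(np.int32)],True,col,1)
    circ(head,.023,.05,(0,0,255));circ(head,.023,.038,(0,0,255));circ(head,.032,.004,(255,0,255))
    circ(sh,.028,zt,(0,255,0));circ(sh,.028,zt-.005,(0,255,0))
    cv2.imwrite(out,im)
E
python3 - <<'E'
from ov import *
ov('s9.pkl',(.600,-.168),(.602,-.166),.0826,'pics/o1.png')
E
```

```text
(no output)
```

View pics/o1.png

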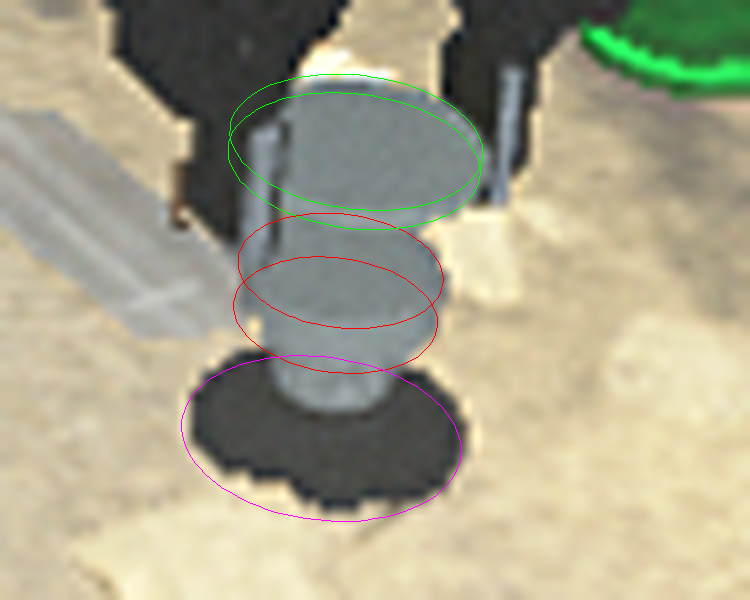

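Call:
jog_arm:
  targets: [0,0,0.008,-0.001,0,0,0,0.008,0,0,0,0,0.006,0,0,0,0,0,0,0,0,0,0,0,0]

```text
t: 17.47
tcp_pos: [0.6009, -0.1668, 0.0346]
ee_rot: [-0.706, 0.045, -0.044, 0.706]
wrist_force: [0.8, 0.1, -0.6]
width: 0.624
```

```bash
python3 - <<'E'
from h import *
from rig import manip
d=manip.read_camera('wrist');s=manip.sense();pickle.dump((d,s),open('w10.pkl','wb'))
R=toolR(s);print(s['t'],s['tcp_pos'],s['width'],s['wrist_force'])
cv2.imwrite('pics/w10.png',cv2.resize(d['frame'][120:340,120:400],None,fx=2.8,fy=2.7,interpolation=cv2.INTER_CUBIC))
d=manip.read_camera('scene');s=manip.sense();pickle.dump((d,s),open('s10.pkl','wb'));print(s['tcp_pos'])
from ov import ov
ov('s10.pkl',(.6015,-.1685),None,.06,'pics/o2.png')
E
```

```text
17.5167 [ 0.60126768 -0.16694897  0.03499242] 0.6225529548432802 [-0.32656974 -0.22484475  0.03035271]
[ 0.60153556 -0.16702047  0.03525524]
```

View pics/w10.png

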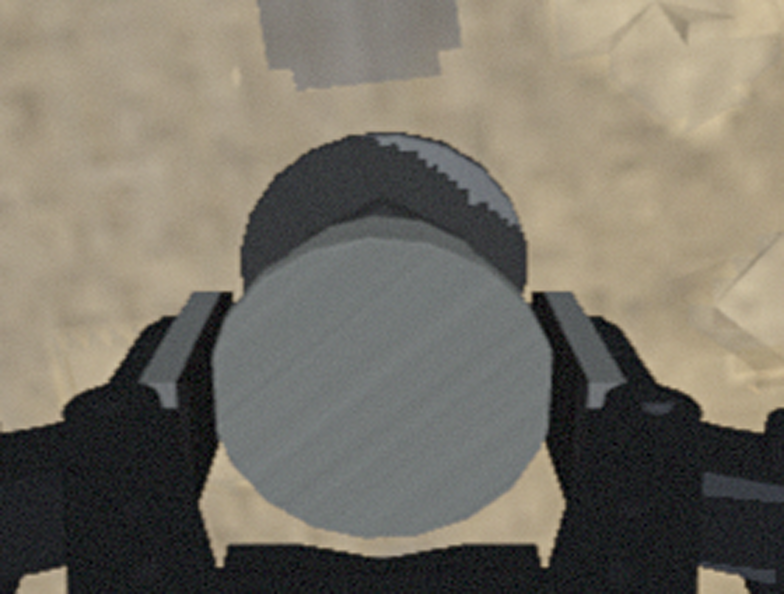

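View pics/o2.png

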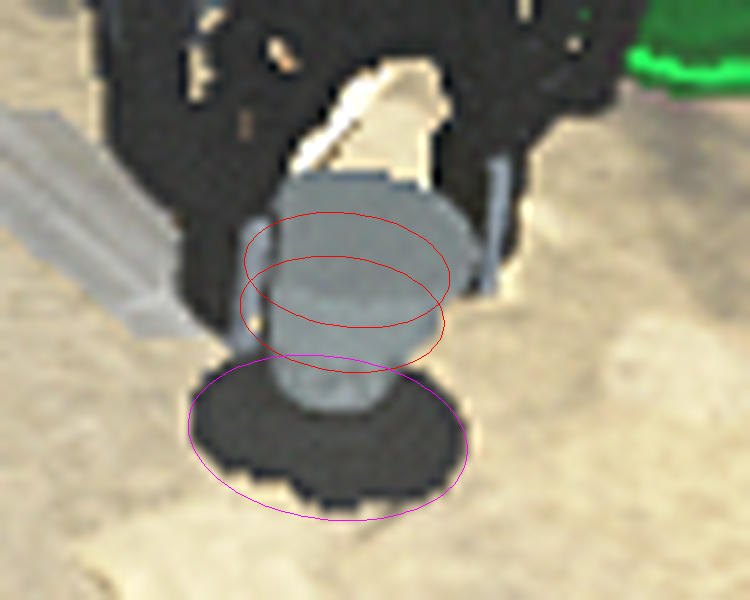

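```bash
python3 - <<'E'
from h import *
d,s=pickle.load(open('w10.pkl','rb'));R=toolR(s)
zt=.0246+s['tcp_pos'][2]
c=((382/2.8)+120,(385.5/2.7)+120)
S=ray(d,c,zt);print('shim w',S,'tool',R.T@(S-s['tcp_pos']))
im=cv2.resize(d['frame'][120:340,120:400],None,fx=2.8,fy=2.7,interpolation=cv2.INTER_CUBIC)
a=np.linspace(0,2*np.pi,120)
def circ(c,r,z,col):
    P=np.c_[c[0]+r*np.cos(a),c[1]+r*np.sin(a),np.full(120,z)]
    q=(proj(d,P)-120+.5)*[2.8,2.7]-.5;cv2.polylines(im,[np.round(q).astype(np.int32)],True,col,1)
circ(S,.028,zt,(0,255,0));circ(S,.028,zt-.005,(0,255,0))
H=S; 
for z,r,col in ((.05,.023,(0,0,255)),(.038,.023,(0,0,255)),(.004,.032,(255,0,255))): circ(H,r,z,col)
cv2.imwrite('pics/o3.png',im)
E
```

```text
shim w [ 0.60153165 -0.16490429  0.05959242] tool [-1.02575091e-05 -2.45998849e-02  2.06299879e-03]
```

View pics/o3.png

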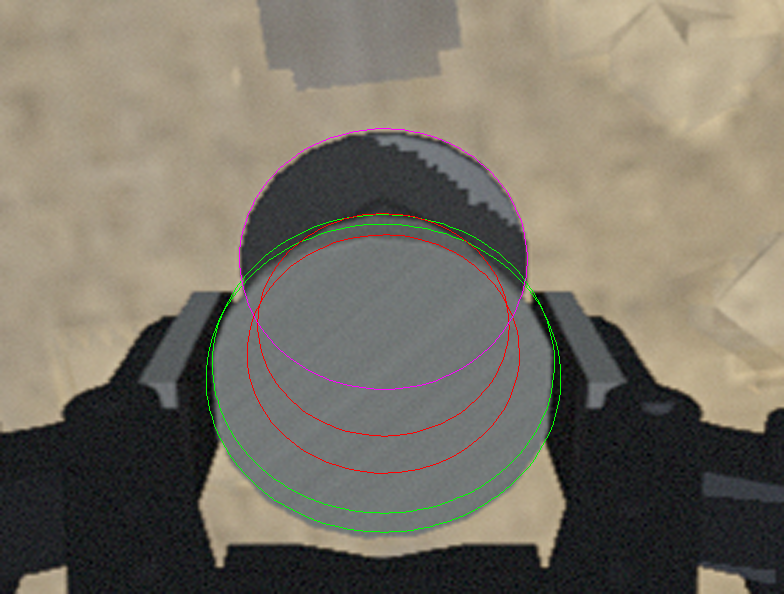

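Call:
jog_arm:
  targets: [0,0,0.002,0,0,0,0,0.0015,0,0,0,0,0.001,0,0,0,0,0,0,0,0,0,0,0,0]

```text
t: 17.98
tcp_pos: [0.6015, -0.1669, 0.0308]
ee_rot: [-0.706, 0.045, -0.045, 0.706]
wrist_force: [0.1, -0.2, -2.0]
width: 0.623
```

Call:
jog_arm:
  targets: [0,0,0.001,0,0,0,0,0,0,0,0,0,0,0,0]

```text
t: 18.23
tcp_pos: [0.6016, -0.1669, 0.0304]
ee_rot: [-0.706, 0.044, -0.045, 0.706]
wrist_force: [-0.7, 0.8, 3.8]
width: 0.623
```

```bash
python3 - <<'E'
from h import *
from rig import manip
d=manip.read_camera('scene');s=manip.sense();pickle.dump((d,s),open('s11.pkl','wb'));print(s['tcp_pos'],s['wrist_force'])
from ov import ov
ov('s11.pkl',(.6015,-.167),(.6015,-.167),.055,'pics/o4.png')
E
```

```text
[ 0.60164269 -0.16693143  0.03036031] [-2.37233883  1.34520331  5.25985955]
```

View pics/o4.png

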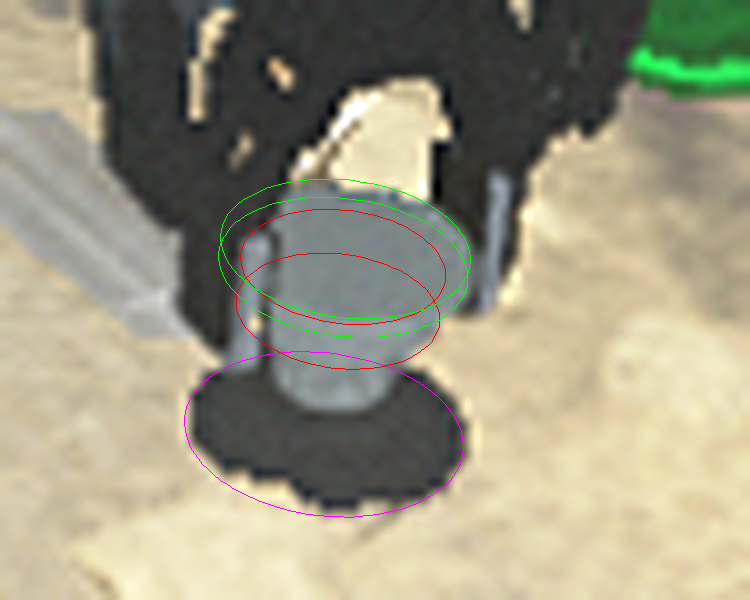

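Contact is light and the shim and head circles agree to about 1 mm. Releasing and backing off.

Call:
jog_arm:
  targets: [0.85,0,0,0,0,0.85,0,0,0,0,0.85,0,0,0,0,0.85,0,0,0,0,0.85,0,-0.01,0,0,0.85,0,-0.02,0,0,0.85,0,-0.03,0,0,0.85,0,-0.03,0,0,0.85,0,-0.03,0,0,0.85,0,-0.02,-0.02,0,0.85,0,0,-0.035,0,0.85,0,0,0,0,0.85,0,0,0,0]

```text
t: 19.37
tcp_pos: [0.5937, -0.2249, 0.1713]
ee_rot: [0.706, -0.046, 0.047, -0.705]
wrist_force: [-0.3, 1.0, -0.8]
width: 0.853
```

```bash
python3 - <<'E'
from h import *
from rig import manip
d=manip.read_camera('wrist');s=manip.sense();pickle.dump((d,s),open('w12.pkl','wb'))
print(s['t'],s['tcp_pos'],s['width'],s['wrist_force'])
cv2.imwrite('pics/w12.png',cv2.resize(d['frame'],(800,600),interpolation=cv2.INTER_CUBIC))
d=manip.read_camera('scene');s=manip.sense();pickle.dump((d,s),open('s12.pkl','wb'))
cv2.imwrite('pics/s12.png',cv2.resize(d['frame'],(800,600),interpolation=cv2.INTER_CUBIC))
from ov import ov
ov('s12.pkl',None,(.6015,-.167),.055,'pics/o5.png')
cv2.imwrite('pics/o6.png',cv2.resize(d['frame'][220:280,290:365],None,fx=10,fy=10,interpolation=cv2.INTER_CUBIC))
E
```

```text
19.4167 [ 0.59400813 -0.22243558  0.17045389] 0.8538645718519471 [-0.1370065   0.27363388  0.8170307 ]
```

View pics/w12.png

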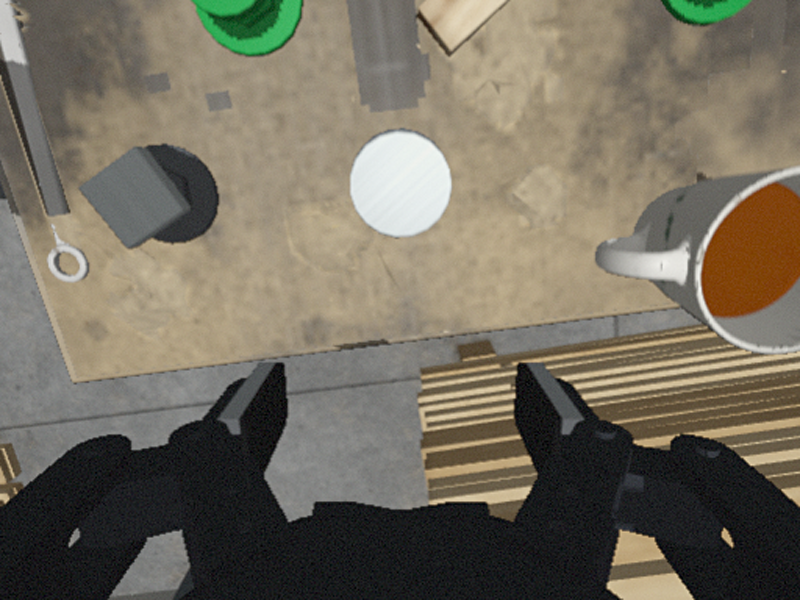

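View pics/o6.png

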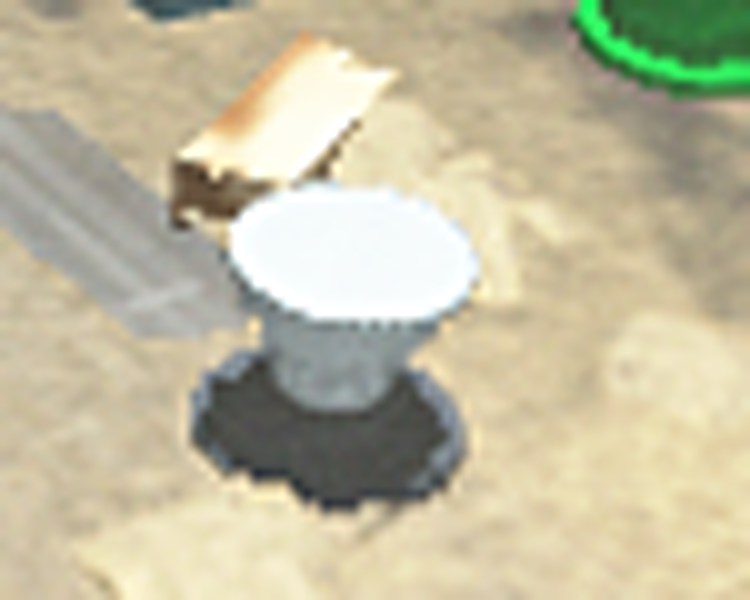

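View pics/s12.png

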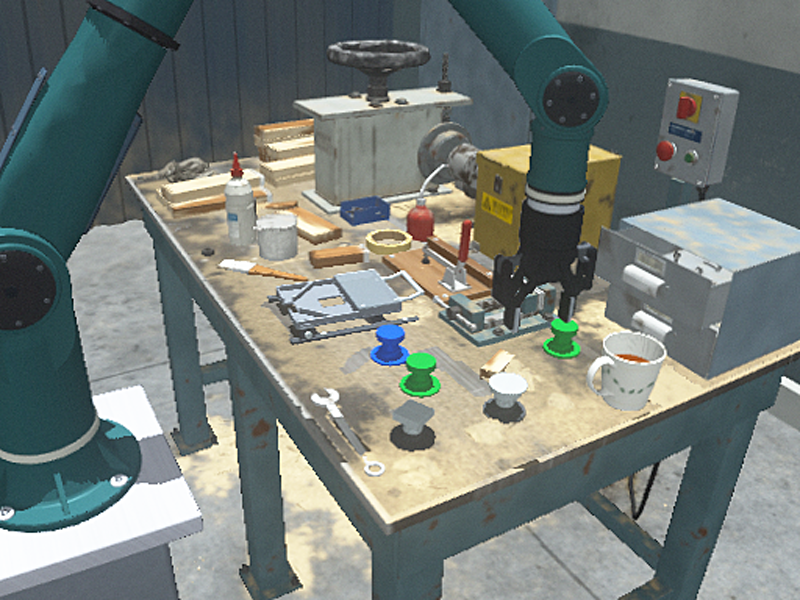

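```bash
python3 - <<'E'
from h import *
a=pickle.load(open('scene0.pkl','rb'));b,_=pickle.load(open('s12.pkl','rb'))
for d,z,r in ((a,.05,.023),(b,.055,.028)):
    g=cv2.resize(d['frame'][220:280,290:365],None,fx=10,fy=10,interpolation=cv2.INTER_CUBIC).min(2)
    m=(g>205).astype(np.uint8);m=cv2.morphologyEx(m,cv2.MORPH_OPEN,np.ones((25,25)))
    n,l,st,ce=cv2.connectedComponentsWithStats(m)
    i=l[255 if z>.05 else 265,350];
    cs,_=cv2.findContours((l==i).astype(np.uint8),0,2);e=cv2.fitEllipse(max(cs,key=cv2.contourArea));print(i,st[i],e)
    W=ray(d,un(e[0],(290,220),10),z);print(W)
    q,_,_=cloud(d);k=(abs(q[:,2]-z)<.004)&(np.hypot(q[:,0]-.6,q[:,1]+.168)<.035);q=q[k];print('cloud',k.sum(),np.median(q,0),(np.percentile(q,2,0)+np.percentile(q,98,0))/2)
g=cv2.resize(a['frame'][220:280,290:365],None,fx=10,fy=10,interpolation=cv2.INTER_CUBIC);cv2.imwrite('pics/o7.png',g)
E
```

```text
2 [  250   209   190   111 17328] ((345.5965270996094, 265.1470031738281), (111.68254852294922, 198.67086791992188), 96.33516693115234)
[ 0.6021304  -0.16725237  0.05      ]
cloud 207 [ 0.60017137 -0.16875845  0.04934205] [ 0.60095574 -0.16781648  0.04915032]
2 [  231   185   247   134 26900] ((355.8279113769531, 252.020263671875), (139.3029327392578, 248.40403747558594), 95.93165588378906)
[ 0.60240947 -0.16986725  0.055     ]
cloud 300 [ 0.60010506 -0.17179817  0.05449708] [ 0.60103025 -0.17058188  0.05440172]
```

View pics/o7.png

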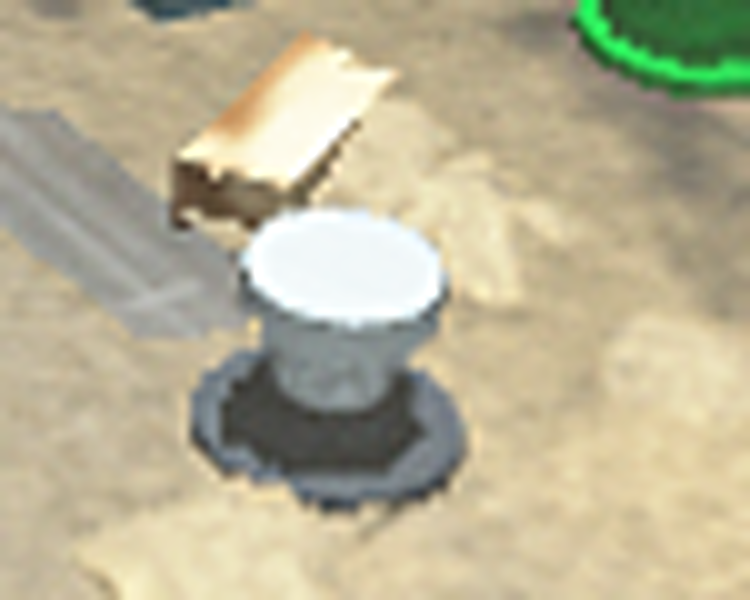

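The scene camera puts the shim about 2.7 mm off in −y. I'll check that with the top camera.

```bash
python3 - <<'E'
from h import *
from rig import manip
d=manip.read_camera('top');pickle.dump(d,open('top13.pkl','wb'))
cv2.imwrite('pics/t13.png',cv2.resize(d['frame'][150:250,260:370],None,fx=6,fy=6,interpolation=cv2.INTER_CUBIC))
E
```

```text
(no output)
```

View pics/t13.png

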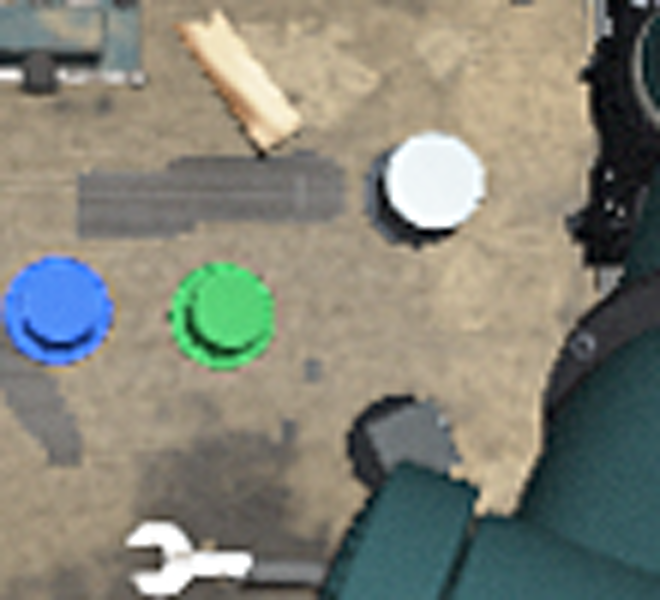

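```bash
python3 - <<'E'
from h import *
a=pickle.load(open('top0.pkl','rb'));b=pickle.load(open('top13.pkl','rb'))
for d,z in ((a,.05),(b,.055)):
    g=cv2.resize(d['frame'][150:250,260:370],None,fx=6,fy=6,interpolation=cv2.INTER_CUBIC).min(2)
    m=(g>175).astype(np.uint8);n,l,st,ce=cv2.connectedComponentsWithStats(cv2.morphologyEx(m,cv2.MORPH_OPEN,np.ones((15,15))))
    i=l[183,432];cs,_=cv2.findContours((l==i).astype(np.uint8),0,2);e=cv2.fitEllipse(cs[0]);print(st[i],e,ray(d,un(e[0],(260,150),6),z))
    q,_,_=cloud(d);k=(abs(q[:,2]-z)<.008)&(np.hypot(q[:,0]-.6,q[:,1]+.168)<.035)
    k&=abs(q[:,2]-z)<.006;q=q[k];print(k.sum(),q.mean(0),(np.percentile(q,2,0)+np.percentile(q,98,0))/2)
E
```

```text
[ 392  143   78   78 4755] ((429.69500732421875, 181.57156372070312), (75.28826904296875, 78.71141052246094), 104.44219970703125) [ 0.59921232 -0.16812109  0.05      ]
130 [ 0.59827036 -0.16731481  0.04997619] [ 0.5986485  -0.16777023  0.05043448]
[ 388  132   96   95 7324] ((435.531494140625, 179.6731719970703), (94.87134552001953, 97.6476821899414), 120.98074340820312) [ 0.5994577  -0.17040167  0.055     ]
193 [ 0.59883707 -0.16952386  0.05480114] [ 0.59861412 -0.16987805  0.05482787]
```

Both cameras agree the shim is 2.2–2.7 mm off in −y. There is plenty of time, so I'll regrasp and nudge it.

Call:
jog_arm:
  targets: [0.85,0,0,0.035,0,0.85,0,0.02,0.02,0,0.85,0,0.03,0,0,0.85,0,0.03,0,0,0.85,0,0.03,0,0,0.85,0,0.02,0,0,0.85,0,0.0095,0,0,0.85,0,0,0,0,0.85,0,0,0,0]

```text
t: 20.27
tcp_pos: [0.6016, -0.1663, 0.0302]
ee_rot: [-0.706, 0.044, -0.044, 0.706]
wrist_force: [0.4, -0.3, 0.1]
width: 0.85
```

```bash
python3 - <<'E'
from h import *
from rig import manip
d=manip.read_camera('wrist');s=manip.sense()
print(s['t'],s['tcp_pos'],s['width'],s['wrist_force'])
cv2.imwrite('pics/w14.png',cv2.resize(d['frame'],(800,600),interpolation=cv2.INTER_CUBIC))
E
```

```text
20.3167 [ 0.60235212 -0.16678545  0.03115212] 0.8519788781511568 [ 0.64084815 -0.52045877 -0.29965724]
```

View pics/w14.png

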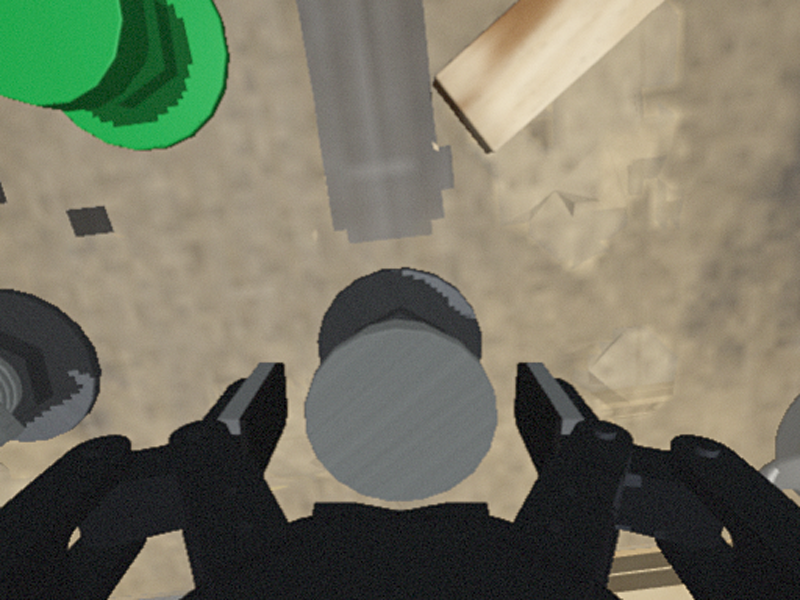

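The shim (401,414) is central between the open fingers. Gripping, lifting 3 mm, shifting +2.5 mm, lowering.

Call:
jog_arm:
  targets: [0,0,0,0,0,0,0,0,0,0,0,0,0,0,0,0,0,0,0,0,0,0,0,0,0,0,0,0,0,0,0,0,0,0,0,0,0,-0.003,0,0,0,0,0,0,0,0,0,0,0.0025,0,0,0,0,0,0,0,0,0.0015,0,0,0,0,0.0015,0,0,0,0,0,0,0,0,0,0,0,0]

```text
t: 21.57
tcp_pos: [0.602, -0.1639, 0.0323]
ee_rot: [-0.705, 0.044, -0.045, 0.706]
wrist_force: [-4.3, 1.3, 15.3]
width: 0.62
```

Call:
jog_arm:
  targets: [0,0,-0.001,0,0,0,0,0,0,0,0,0,0,0,0]

```text
t: 21.82
tcp_pos: [0.6021, -0.1641, 0.0324]
ee_rot: [-0.705, 0.044, -0.045, 0.706]
wrist_force: [-1.0, 2.1, 8.7]
width: 0.621
```

Call:
jog_arm:
  targets: [0,0,-0.0007,0,0,0,0,0,0,0,0.85,0,0,0,0,0.85,0,0,0,0,0.85,0,0,0,0,0.85,0,0,0,0,0.85,0,-0.01,0,0,0.85,0,-0.02,0,0,0.85,0,-0.03,0,0,0.85,0,-0.03,0,0,0.85,0,-0.03,0,0,0.85,0,-0.02,-0.02,0,0.85,0,0,-0.035,0,0.85,0,0,0,0,0.85,0,0,0,0]

```text
t: 23.07
tcp_pos: [0.594, -0.2225, 0.1735]
ee_rot: [0.706, -0.046, 0.047, -0.705]
wrist_force: [0.2, -0.5, -0.4]
width: 0.855
```

```bash
python3 - <<'E'
from h import *
from rig import manip
b=manip.read_camera('top');c=manip.read_camera('scene');s=manip.sense();print(s['t'],s['tcp_pos'])
d=b;z=.055
g=cv2.resize(d['frame'][150:250,260:370],None,fx=6,fy=6,interpolation=cv2.INTER_CUBIC).min(2)
m=(g>175).astype(np.uint8);n,l,st,ce=cv2.connectedComponentsWithStats(cv2.morphologyEx(m,cv2.MORPH_OPEN,np.ones((15,15))))
i=l[183,432];cs,_=cv2.findContours((l==i).astype(np.uint8),0,2);e=cv2.fitEllipse(cs[0]);print(st[i],e,ray(d,un(e[0],(260,150),6),z),'head .5992 -.1681')
for d,ref in ((b,'(.5983,-.1673) (.5986,-.1678)'),(c,'(.6002,-.1688),(.6010,-.1678)')):
    q,_,_=cloud(d);k=(abs(q[:,2]-z)<.006)&(np.hypot(q[:,0]-.6,q[:,1]+.168)<.035);q=q[k];print(k.sum(),q.mean(0),np.median(q,0),(np.percentile(q,2,0)+np.percentile(q,98,0))/2,ref)
cv2.imwrite('pics/s15.png',cv2.resize(c['frame'],(800,600),interpolation=cv2.INTER_CUBIC))
cv2.imwrite('pics/s15c.png',cv2.resize(c['frame'][220:280,290:365],None,fx=10,fy=10,interpolation=cv2.INTER_CUBIC))
d=c
g=cv2.resize(d['frame'][220:280,290:365],None,fx=10,fy=10,interpolation=cv2.INTER_CUBIC).min(2)
m=(g>205).astype(np.uint8);m=cv2.morphologyEx(m,cv2.MORPH_OPEN,np.ones((25,25)))
n,l,st,ce=cv2.connectedComponentsWithStats(m);i=l[255,350]
cs,_=cv2.findContours((l==i).astype(np.uint8),0,2);e=cv2.fitEllipse(max(cs,key=cv2.contourArea));print(ray(d,un(e[0],(290,220),10),z),'head .6021 -.1673')
E
```

```text
23.1667 [ 0.59455807 -0.21844339  0.17205125]
[ 384  131   96   96 7372] ((431.38360595703125, 178.85015869140625), (94.20707702636719, 98.32620239257812), 124.45550537109375) [ 0.59989589 -0.16802119  0.055     ] head .5992 -.1681
197 [ 0.5987602  -0.166878    0.05466636] [ 0.5980384  -0.16645062  0.05485917] [ 0.59851324 -0.16672834  0.05468728] (.5983,-.1673) (.5986,-.1678)
300 [ 0.60018525 -0.16866681  0.05436448] [ 0.59998033 -0.16849179  0.05452658] [ 0.60109662 -0.16770626  0.05374218] (.6002,-.1688),(.6010,-.1678)
[ 0.60938897 -0.15672943  0.055     ] head .6021 -.1673
```

View pics/s15.png

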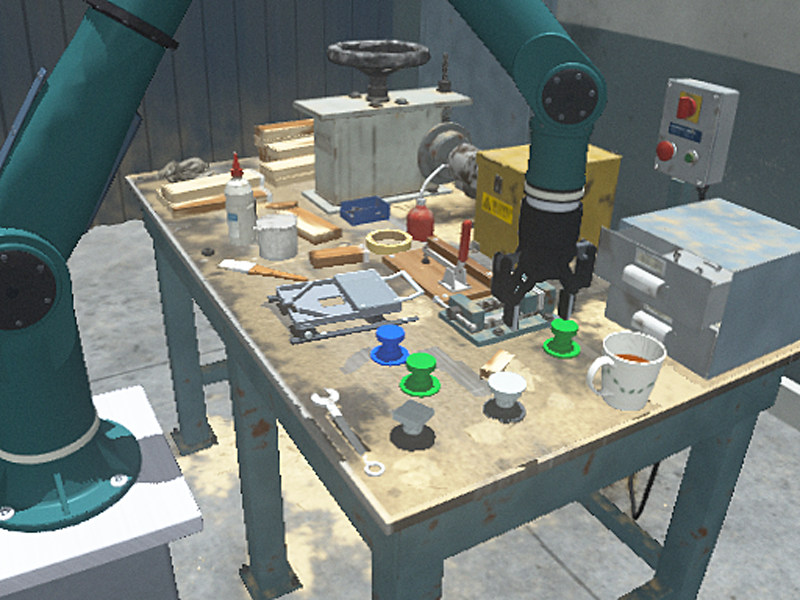

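View pics/s15c.png

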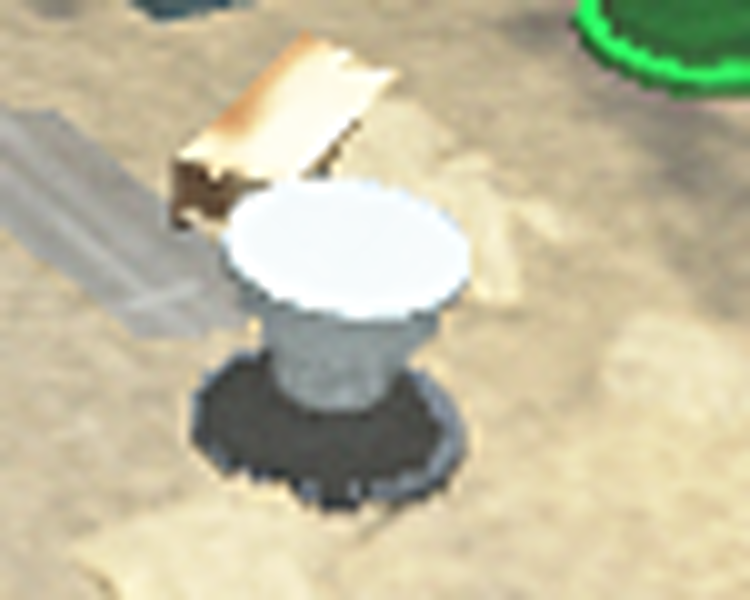

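The shim lies flat on the round head (348,250) and is centred to within about 1 mm. The tray is down and the clutter is unmoved, so I'm handing the job in.

```bash
python3 -c "
from rig import manip
print(manip.job_done())"
```

```text
the job is handed in; nothing more can be done
None
```

The shim is lying flat on the round-headed support, and the job was handed in at about 23 s of the 58 s allowed.

- **Tray:** I lifted it by its handle to about 0.68 rad and held it there for over a second. The shim slid into the corner and I lowered the tray onto its rest. A later view showed the handle back where it started.
- **Placing:** I picked the shim out through the cut-outs and set it on the round support. Both cameras then showed it 2.2–2.7 mm off centre, so I gripped it again and shifted it 2.5 mm.
- **Last checks:** Three of the four final measurements put the shim within about 1 mm of the head's centre, and its top read 54–55 mm high, as expected for 5 mm on the 50 mm support. The fourth, an ellipse fit in the scene camera, disagreed by about 13 mm. I put that down to the bright wedge behind merging with the shim and ignored it, since depth from the same picture agreed with the others.
- **Clutter and forces:** By eye in the last picture, the tools, clutter and coloured look-alikes are where they were, and the gripper is clear of everything. The highest wrist force in the readings was about 15 N, during the second placing.

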